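Fetch the check weight from behind the reagent bottles

TASK

The balance has to be checked: stand the two bottles and the conical flask that crowd the steel check weight in the blue caddy aside in the steel tray, then set the weight gently upright in the middle of the balance's pan, and only then put both bottles and the flask back in the caddy, each on the spot where it stood at the start. Knock nothing over and leave the beaker and the boiling flask where they are.

Things in the scene. Friction and masses are not known exactly. Their poses are not given: they have to be found in the camera images.
- bottle_round: round amber glass bottle, 54 mm diameter up to 66 mm, shoulder narrowing to 90 mm, then a black screw cap 30 mm in diameter from 90 to 120 mm (its top); about 0.2 kg; best gripped by the cap from above; upright; origin at the centre of its underside, z up its axis.
- bottle_square: white plastic bottle with a square 48 x 48 mm body up to 72 mm, shoulder to 86 mm, then a white round cap 30 mm in diameter from 86 to 116 mm (its top); about 0.18 kg; best gripped by the cap from above; upright; origin at the centre of its underside, z up its axis. x and y square to its sides.
- flask: conical clear glass flask, 58 mm diameter at the foot narrowing to a 27 mm neck from 72 to 98 mm (with a thin lip), closed by a dark rubber stopper 30 mm in diameter from 98 to 124 mm (its top); about 0.16 kg; best gripped by the stopper from above; upright; origin at the centre of its underside, z up its axis.
- weight: 500 g steel check weight: a cylinder 38 mm in diameter and 46 mm high, on it a waist of 14 mm and a knob 26 mm in diameter from 58 to 66 mm (its top); grip the cylinder, or the knob, from above; upright; origin at the centre of its underside, z up its axis. It stands in the middle of the caddy's back, a bottle or the flask close by on its left, on its right and in front of it (gaps of about 10 mm, too small for fingers), with the caddy's back wall about 14 mm behind it.
- caddy: fixed shallow blue plastic caddy, 214 mm (y) by 150 mm (x, from -72 to +79 mm of the origin); floor top 6 mm above the table, back wall (on +x) 44 mm high, side walls 20 mm, front lip 12 mm, all 4 mm thick; origin at table height. At the start it holds the two bottles, the flask, the check weight and a small 24 x 46 mm vial in its front left (-x, +y) corner (not part of the job). Turned by up to 0.25 rad.
- tray: fixed empty shallow steel tray, the side area: 135 mm (x) by 270 mm (y) outside, walls 4 mm thick and 20 mm high, floor top 4 mm above the table; origin under its centre at table height. It holds the three side by side along y, 78 mm apart.
- balance: fixed laboratory balance, grey housing 260 by 200 mm and 60 mm high, display and keys on its -x side; square steel pan 160 x 160 mm with its top 76 mm above the table and a thin engraved ring at its middle; origin at table height under the pan's middle. The pan does not move.
- beaker: bystander: empty clear glass beaker, 66 mm rim diameter, 80 mm high, upright on the table; origin at the centre of its underside.
- boiling_flask: bystander: round-bottomed clear flask fixed in a cork ring, 80 mm in diameter, 106 mm high, upright on the table; origin at the centre of its underside.
Mind the look-alikes: they are no part of the job. What is shaped like the bottle_square but green or pink is not meant. Leave any green look-alike of the weight alone.

How it is judged:
By the outcome, as a careful person would: the job done as asked, in the order asked, and still so for the second after the job is handed in, with the robot touching nothing.
It also fails if it takes over 152 s, if anything falls off the work surface, if the arm or the gripper's body presses on something with over 40 N, if the wrist force passes 120 N, or if a joint passes its speed limit or range.

ROBOT

A 6-joint arm with a two-finger parallel gripper is mounted at the origin on the work surface. World frame = base frame: x ahead of the robot, y to its left, z up, the work surface at z = 0. Lengths are in m, angles in rad, forces in N, time in s.
With the tool pointing down it reaches from about 0.425 to 0.925 m from the base axis. Payload 12.5 kg.
Tool frame: the origin (TCP) lies on the centre line of the jaws, within the pads' length; the fingertips stand arm.finger_overhang ahead of it and the grasp point (between the pads) lies 11 mm behind it (arm.finger_overhang is the distance from the TCP to the fingertips, in m); z points along the fingers, y is the line along which they close (so a half turn about z gives the same grasp; the last joint's range is limited). The gripper opens to 85 mm and grips with 20 to 120 N. Pads are 22 mm wide; open, the fingers measure 114 mm over their backs; the gripper's body (76 mm by 85 mm) begins 54 mm behind the grasp point. The pads swing forward as they close: fully open they stand 13 mm farther back than shut.
Start: joints at [1.012, 0.491, 1.559, -0, 1.092, -0.106], TCP at [0.273, 0.562, 0.239] pointing down, gripper open.
Joint ranges: [-3.1, 3.1], [-0.84, 2.19], [0.05, 2.79], [-1.13, 4.28], [0.06, 2.93], [-2.69, 2.69]. Speed limits (rad/s): [2.22, 2.22, 2.79, 3.14, 3.14, 3.14].

INTERFACE

Orientations are given as a unit quaternion [w, x, y, z].
In Python, from bench import arm, vision, close_job gives the robot as it stands.
- The arm moves only by the tool send_rows, never from a script. Its argument "plan" is one flat list of numbers, 6 for each row, row after row: the shift along the tool's x, y, z in units of 25 mm (1.0 is 25 mm), then the turn, a rotation vector about the tool's x, y, z in units of 5 degrees (1.0 is 5 degrees). A call has exactly 5 rows; each row is the pose to reach, as a shift and turn from the pose commanded when the call began, along the tool's axes at that moment; what a row does not reach only later rows make up. A row lasts 1/10 s, in which the tool goes at most 50 mm and 8.59 degrees, less where a joint would pass 70% of its speed; a pose out of reach is approached as far as the arm can. A call with a gripper value outside its range is refused whole. "gripper" is the opening, from 0 (shut) to 1 (fully open), set as the call begins (left out, the last holds). The fingers move at their own pace and stop on an object; the grip force is fixed at half the most. Time passes only in rows, so rows that repeat a pose let the fingers close, or fill a call up. It gives the time, the measured TCP pose, the force, the opening and the grip force at its end, in the units of the state.
- arm.observe(): the state, without advancing time (a new reading comes with each control period).
- vision.capture(name): name is "scene" or "top" or "wrist"; returns a dict with "pixels" (420x560x3 uint8, blue, green, red), "z_map" (420x560 float32, m along the optical axis (not along the pixel's ray), 0 where there is no reading), "fx", "fy", "cx", "cy" (pixels), "eye" and "rotation" of the camera in the world. Camera axes: x right, y down, z forward; pixel columns grow to the right and rows downward; lengths in m; the calibration is good to about 2 mm. A picture is of the moment at which its call begins.
- close_job(): hands the job in; it is judged then, once.
The state is a dict: "time": time; "joint_pos": joint angles; "joint_velocities": joint speeds; "joint_efforts": joint torques, N m; "tool_pos": TCP position; "tool_rot": TCP orientation; "force": force on the tool from outside, world axes, zero at the start; "wrist_torque": the same for the moment, N m; "gripper_width": finger opening in m; "grip_force": force on a finger pad.
Only numpy, scipy, OpenCV 4.12 (cv2) and the standard library are available. Lean on these libraries where they do the work, as an engineer would, in place of code of your own. Each camera call takes 0.05 s, during which the arm holds its last target. There are 200 camera calls.

## Working session

There is one attempt and no reset: what is moved stays moved. The work goes in short steps, Python scripts to look and compute and a tool call to move; the robot and the scene stay as the last step left them, time stands still between calls to the robot, and variables do not carry over. Pictures are saved under pics/ and viewed, at most 14 in all, crops included, and the job is handed in when it is done.

Besides the shell and the picture viewer there is one more tool, called after "Emit:" by a JSON object that holds its "method" and its "body". send_rows: Moves the arm, as the interface text tells. Its arguments: {"type":"object","properties":{"plan":{"type":"array","items":{"type":"number"}},"gripper":{"type":"number"}},"required":["plan"]}

```bash
ls; mkdir -p pics
cat > h.py <<'E'
import numpy as np, cv2
from bench import arm, vision, close_job
def P(c,u,v,z=None):
    """pixel->world by depth, or on the plane z"""
    R=np.array(c["rotation"]);e=np.array(c["eye"])
    d=np.array([(u-c["cx"])/c["fx"],(v-c["cy"])/c["fy"],1.0])
    if z is None: return e+R@(d*c["z_map"][int(round(v)),int(round(u))])
    w=R@d; return e+w*(z-e[2])/w[2]
def cloud(c):
    R=np.array(c["rotation"]);Z=c["z_map"];v,u=np.indices(Z.shape)
    d=np.stack([(u-c["cx"])/c["fx"]*Z,(v-c["cy"])/c["fy"]*Z,Z],-1)
    W=d@R.T+np.array(c["eye"]); W[Z==0]=np.nan; return W
def go(x,y,z,yaw=None):
    """shift/turn to target in move units (tool down); yaw = world angle of tool y axis"""
    from scipy.spatial.transform import Rotation as Ro
    s=arm.observe();q=s["tool_rot"];R=Ro.from_quat([q[1],q[2],q[3],q[0]])
    d=R.inv().apply(np.array([x,y,z])-s["tool_pos"])/0.025
    M=R.as_matrix(); cur=np.arctan2(M[1,1],M[0,1]); t=0
    if yaw is not None:
        t=(yaw-cur+np.pi/2)%np.pi-np.pi/2
    zt=np.array([np.cos(cur+t),np.sin(cur+t),0]); T=np.stack([np.cross(zt,[0,0,-1]),zt,[0,0,-1]],1)
    rv=(R.inv()*Ro.from_matrix(T)).as_rotvec()/np.radians(5)
    print("shift",d.round(2),"turn",rv.round(2),"yaw",round(cur,3),"j6",np.round(s["joint_pos"][5],2))
E
python3 - <<'E'
from h import *
s=arm.observe(); print(s, arm.finger_overhang)
for n in ("scene","top"):
    c=vision.capture(n); cv2.imwrite(f"pics/{n}0.png",c["pixels"]); print(n,c["eye"],c["fx"],np.round(c["rotation"],2).tolist())
    np.savez(f"{n}0.npz",**c)
E
```

```text
pics
{'time': 0.0, 'joint_pos': array([ 1.01240892e+00,  4.91572064e-01,  1.55949727e+00, -2.03602143e-05,
        1.09170852e+00, -1.05602046e-01]), 'joint_velocities': array([-2.18444201e-04, -2.00306702e-04, -1.42247843e-03,  1.27073199e-03,
        5.93703200e-05,  6.70434885e-04]), 'joint_efforts': array([-1.41480501e-03, -6.18454313e+01, -2.61587065e+01, -1.52188991e-04,
        4.12073699e-03,  6.63893985e-06]), 'tool_pos': array([0.27327614, 0.56182166, 0.2387035 ]), 'tool_rot': array([-1.84607472e-04,  2.24459104e-01,  9.74483329e-01, -5.63183233e-04]), 'force': array([-0.60009844,  0.12411953,  0.40355151]), 'wrist_torque': array([ 0.01279309,  0.00243184, -0.05513546]), 'grip_force': 0.0, 'gripper_width': 0.08527346772911132} 0.008
scene [1.1461207  0.0140533  1.07303925] 496.6220656703304 [-0.18, 0.66, 0.7, -0.19]
top [4.42620130e-01 9.53866283e-04 1.19101599e+00] 449.55605594714314 [0.03, -0.7, 0.71, -0.02]
```

```bash
sed -i 's/R=np.array(c\["rotation"\])/R=Rc(c)/' h.py
cat >> h.py <<'E'
def Rc(c):
    from scipy.spatial.transform import Rotation as Ro
    q=np.array(c["rotation"]); return Ro.from_quat([q[1],q[2],q[3],q[0]]).as_matrix()
E
python3 - <<'E'
from h import *
c=dict(np.load("top0.npz")); print(Rc(c).round(2)); print(P(c,280,210),P(c,400,210))
E
```

```text
[[-0.02 -1.    0.07]
 [-1.    0.02  0.02]
 [-0.02 -0.07 -1.  ]]
[0.53779158 0.00259209 0.07991321] [ 0.53693197 -0.31356182  0.00436039]
```

View pics/top0.png

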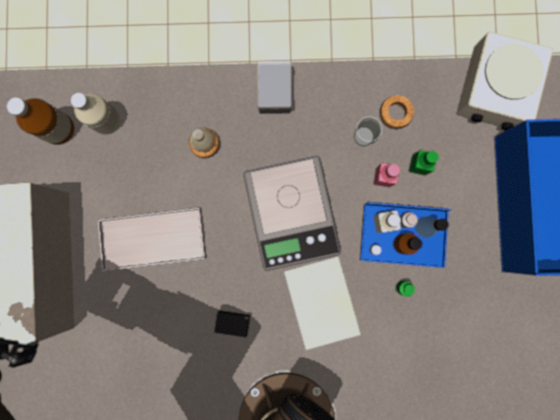

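View pics/scene0.png

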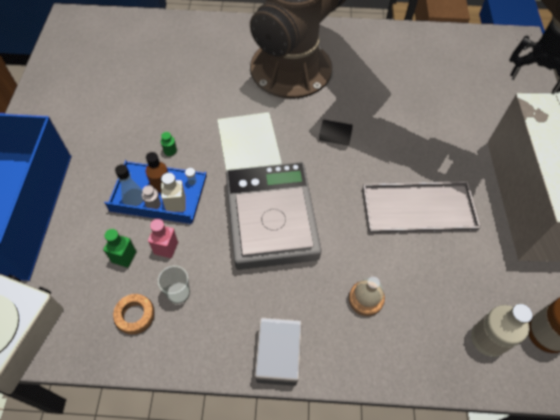

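Run:
```python
from h import *
t=dict(np.load("top0.npz"));s=dict(np.load("scene0.npz"))
a=cv2.resize(t["pixels"][195:275,350:460],None,fx=7,fy=7,interpolation=cv2.INTER_CUBIC)
b=cv2.resize(s["pixels"][145:225,100:210],None,fx=7,fy=7,interpolation=cv2.INTER_CUBIC)
cv2.imwrite("pics/a1.png",a);cv2.imwrite("pics/b1.png",b)
# height bands, both clouds: connected blobs
for n,c in(("top",t),("scene",s)):
    W=cloud(c)
    m=(W[...,0]>.3)&(W[...,0]<.7)&(W[...,1]<-.2)&(W[...,1]>-.5)&(W[...,2]>.055)&(W[...,2]<.16)
    k,l,st,ce=cv2.connectedComponentsWithStats(m.astype(np.uint8))
    for i in range(1,k):
        p=W[l==i]
        if len(p)<8: continue
        zt=np.percentile(p[:,2],95); q=p[p[:,2]>zt-.012]
        print(n,ce[i].round(),len(p),"ztop",zt.round(3),"mid",((q.min(0)+q.max(0))/2).round(4),"ext",np.ptp(q,axis=0).round(3))
```

```text
top [426. 160.] 426 ztop 0.117 mid [ 0.655  -0.3661  0.1126] ext [0.029 0.03  0.014]
top [388. 173.] 399 ztop 0.118 mid [ 0.6257 -0.2714  0.1134] ext [0.029 0.029 0.015]
top [388. 221.] 409 ztop 0.123 mid [ 0.5043 -0.266   0.1193] ext [0.029 0.028 0.013]
top [411. 219.] 95 ztop 0.074 mid [ 0.5087 -0.3231  0.0699] ext [0.025 0.025 0.012]
top [436. 225.] 281 ztop 0.132 mid [ 0.4919 -0.3769  0.1273] ext [0.028 0.03  0.014]
top [409. 243.] 414 ztop 0.127 mid [ 0.4486 -0.3137  0.123 ] ext [0.028 0.028 0.014]
top [409. 289.] 91 ztop 0.069 mid [ 0.3348 -0.3111  0.0646] ext [0.023 0.026 0.011]
scene [166. 136.] 79 ztop 0.068 mid [ 0.3393 -0.3092  0.0631] ext [0.029 0.026 0.012]
scene [163. 179.] 1003 ztop 0.125 mid [ 0.4823 -0.2882  0.1216] ext [0.088 0.077 0.016]
scene [125. 179.] 386 ztop 0.131 mid [ 0.4967 -0.3751  0.1265] ext [0.03  0.029 0.014]
scene [148. 191.] 101 ztop 0.075 mid [ 0.5132 -0.3208  0.0696] ext [0.028 0.025 0.014]
scene [161. 235.] 538 ztop 0.117 mid [ 0.6307 -0.2699  0.1128] ext [0.03  0.03  0.016]
scene [116. 244.] 572 ztop 0.117 mid [ 0.6611 -0.3636  0.1126] ext [0.03  0.029 0.014]
```

View pics/a1.png

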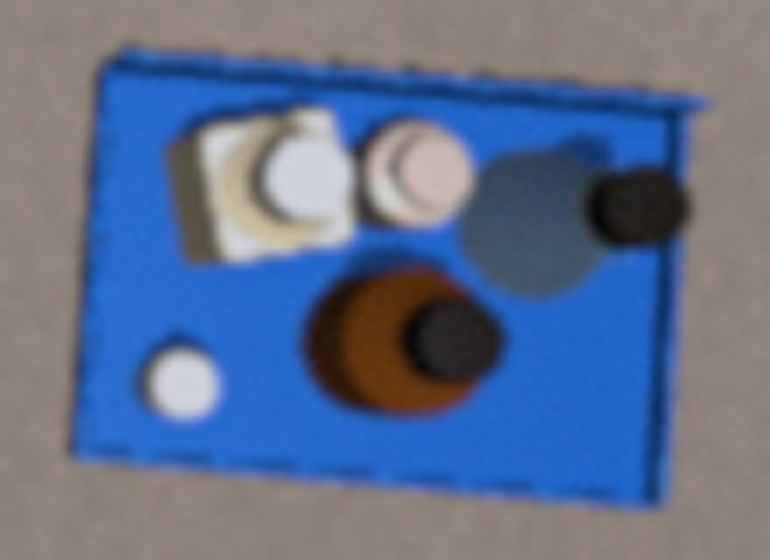

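View pics/b1.png

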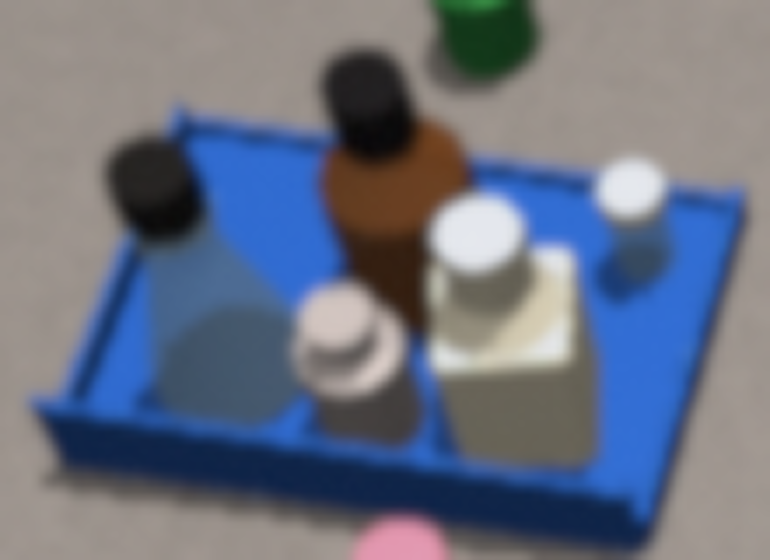

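Run:
```python
from h import *
t=dict(np.load("top0.npz"));s=dict(np.load("scene0.npz"))
print("ring",P(t,288.5,196.5,.076).round(4),P(t,288,196).round(4),P(s,273.5,219.5,.076).round(4))
for n,c in(("top",t),("scene",s)):
    W=cloud(c)
    for nm,lo,hi,b in(("pan",.07,.085,(.35,.8,-.15,.15)),("house",.05,.09,(.3,.8,-.2,.2)),("traywall",.0135,.03,(.3,.65,.15,.6))):
        m=((W[...,2]>lo)&(W[...,2]<hi)&(W[...,0]>b[0])&(W[...,0]<b[1])&(W[...,1]>b[2])&(W[...,1]<b[3])).astype(np.uint8)
        k,l,st,_=cv2.connectedComponentsWithStats(m); 
        p=W[l==1+st[1:,4].argmax()] if nm!="traywall" else W[m>0]
        r=cv2.minAreaRect(p[:,:2].astype(np.float32)); print(n,nm,np.round(r[0],4),np.round(r[1],3),round(r[2],1),len(p),p[:,2].mean().round(4))
    for a,b_,nm in((152,238,"top"),(420,208,"scene")):
        if nm==n: print("trayfloor",P(c,a,b_).round(4))
```

```text
ring [ 0.5714 -0.0194  0.076 ] [ 0.5728 -0.0181  0.0754] [ 0.5771 -0.0157  0.076 ]
top pan [ 0.5729 -0.0176] [0.16 0.16] 11.1 4063 0.076
top house [ 0.5337 -0.0252] [0.26 0.2 ] 11.1 8002 0.0682
top traywall [0.4623 0.3852] [0.303 0.359] 3.2 892 0.0204
trayfloor [0.4777 0.3441 0.0023]
scene pan [ 0.5771 -0.016 ] [0.163 0.16 ] 10.9 4172 0.0757
scene house [ 0.5389 -0.0234] [0.262 0.2  ] 10.9 7849 0.0682
scene traywall [0.4813 0.3943] [0.313 0.373] 7.9 1143 0.0195
trayfloor [0.4777 0.3496 0.0017]
```

Run:
```python
from h import *
go(.47,-.20,.33,np.pi/2); go(.47,-.20,.33,1.48)
```

```text
shift [-20.41 -23.96  -3.63] turn [-0.01 -0.   -5.19] yaw 1.118 j6 -0.11
shift [-20.41 -23.96  -3.63] turn [-0.01 -0.   -4.15] yaw 1.118 j6 -0.11
```

Run:
```python
from h import *
go(.45,.36,.33,np.pi/2)
```

```text
shift [-9.89 -4.17 -3.64] turn [-0.01 -0.   -5.19] yaw 1.118 j6 -0.11
```

Emit:
{"method": "send_rows", "body": {"plan": [-1,-0.4,-0.4,0,0,-0.6,-2.6,-1.1,-1,0,0,-1.8,-4.4,-1.8,-1.6,0,0,-3.2,-6.2,-2.6,-2.3,0,0,-4.5,-8,-3.4,-3,0,0,-5.19]}}

```text
time: 0.6
tool_pos: [0.4138, 0.4002, 0.313]
tool_rot: [-0.0, -0.002, 1.0, -0.0]
force: [1.1, 0.6, 0.2]
gripper_width: 0.085
grip_force: 0.0
```

Run:
```python
from h import *
go(.44,-.28,.36,np.pi/2); print(arm.observe()["tool_pos"])
```

```text
shift [ -0.92 -27.21  -1.87] turn [-0.   -0.01  0.05] yaw 1.576 j6 -0.92
[0.41377285 0.40019708 0.31295849]
```

Emit:
{"method": "send_rows", "body": {"plan": [-0.3,-1.4,-0.4,0,0,0,-0.6,-3.2,-0.8,0,0,0,-0.9,-5,-1.2,0,0,0,-1.1,-6.8,-1.6,0,0,0,-1.3,-8.6,-1.9,0,0,0]}}

```text
time: 1.1
tool_pos: [0.4454, 0.185, 0.3605]
tool_rot: [0.0, -0.0, 1.0, 0.0]
force: [0.9, 0.1, 1.0]
gripper_width: 0.0852
grip_force: 0.0
```

Emit:
{"method": "send_rows", "body": {"plan": [0,-1.8,0,0,0,0,0,-3.6,0,0,0,0,0,-5.4,0,0,0,0,0,-7.2,0,0,0,0,0,-9,0,0,0,0]}}

```text
time: 1.6
tool_pos: [0.445, -0.04, 0.3601]
tool_rot: [0.0, -0.0, 1.0, 0.0]
force: [0.8, -0.1, -0.3]
gripper_width: 0.0853
grip_force: 0.0
```

Emit:
{"method": "send_rows", "body": {"plan": [0,-1.8,0,0,0,0,0,-3.6,0,0,0,0,0,-5.4,0,0,0,0,0,-7.2,0,0,0,0,0,-8.4,0,0,0,0]}}

```text
time: 2.1
tool_pos: [0.4451, -0.2509, 0.3597]
tool_rot: [-0.0, 0.001, 1.0, 0.0]
force: [0.1, 0.8, 0.3]
gripper_width: 0.0854
grip_force: 0.0
```

Emit:
{"method": "send_rows", "body": {"plan": [0,-0.8,0,0,0,0,0,-1.2,0,0,0,0,0,-1.2,0,0,0,0,0,-1.2,0,0,0,0,0,-1.2,0,0,0,0]}}

```text
time: 2.6
tool_pos: [0.4457, -0.2772, 0.3602]
tool_rot: [0.0, -0.001, 1.0, 0.0]
force: [1.0, -0.1, -1.0]
gripper_width: 0.0859
grip_force: 0.0
```

Run:
```python
from h import *
c=vision.capture("wrist"); cv2.imwrite("pics/w1.png",c["pixels"]); np.savez("w1.npz",**c)
W=cloud(c); print(c["eye"],arm.observe()["tool_pos"])
m=(W[...,2]>.055)&(W[...,2]<.145)
k,l,st,ce=cv2.connectedComponentsWithStats(m.astype(np.uint8))
for i in range(1,k):
    p=W[l==i]
    if len(p)<150: continue
    zt=np.percentile(p[:,2],97); q=p[p[:,2]>zt-.006]
    print(ce[i].round(),len(p),"ztop",zt.round(3),"mid",((q.min(0)+q.max(0))/2).round(4),"ext",np.ptp(q,axis=0).round(3))
```

```text
[ 0.36257647 -0.27847174  0.49544252] [ 0.4456737  -0.27723721  0.36029344]
[249.  61.] 487 ztop 0.068 mid [ 0.3349 -0.3117  0.0658] ext [0.025 0.025 0.007]
[ 30. 244.] 12265 ztop 0.14 mid [ 0.5827 -0.571   0.1397] ext [0.167 0.003 0.011]
[481. 218.] 29166 ztop 0.077 mid [ 0.5705 -0.0191  0.0753] ext [0.182 0.186 0.007]
[248. 165.] 1777 ztop 0.128 mid [ 0.4483 -0.3157  0.1251] ext [0.029 0.029 0.007]
[193. 207.] 1334 ztop 0.131 mid [ 0.4913 -0.3776  0.1291] ext [0.029 0.029 0.007]
[290. 212.] 1803 ztop 0.123 mid [ 0.5047 -0.2674  0.1209] ext [0.03  0.029 0.007]
[243. 214.] 365 ztop 0.074 mid [ 0.5088 -0.324   0.0714] ext [0.026 0.025 0.007]
[285. 300.] 1657 ztop 0.117 mid [ 0.625  -0.2727  0.1148] ext [0.03  0.029 0.007]
[213. 321.] 1660 ztop 0.117 mid [ 0.6562 -0.3673  0.1147] ext [0.03  0.03  0.007]
[318. 368.] 1272 ztop 0.081 mid [ 0.737  -0.2244  0.0784] ext [0.066 0.064 0.007]
[  5. 361.] 186 ztop 0.09 mid [ 0.7232 -0.6553  0.0888] ext [0.003 0.011 0.01 ]
```

View pics/w1.png

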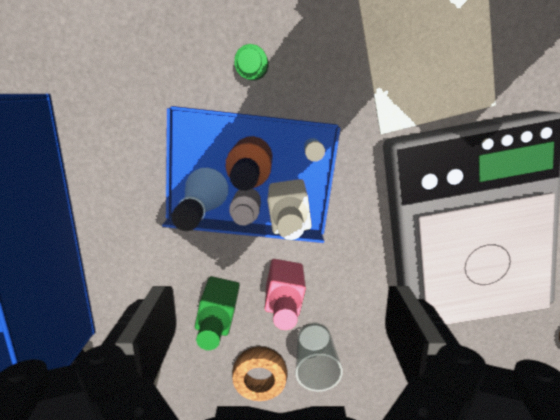

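Emit:
{"method": "send_rows", "body": {"plan": [-0.05,-0.6,1,0,0,0,-0.1,-1.2,2.5,0,0,0,-0.12,-1.52,4,0,0,0,-0.12,-1.52,5.5,0,0,0,-0.12,-1.52,7,0,0,0], "gripper": 0.65}}

```text
time: 3.15
tool_pos: [0.4487, -0.3157, 0.184]
tool_rot: [0.0, -0.0, 1.0, -0.0]
force: [0.6, -1.2, -0.2]
gripper_width: 0.0557
grip_force: 0.0
```

Run:
```python
from h import *
go(.4485,-.3152,.102,np.pi/2); go(.4485,-.3152,.262,np.pi/2)
```

```text
shift [0.01 0.02 3.28] turn [-0.    0.01  0.01] yaw 1.571 j6 -2.31
shift [ 0.01  0.02 -3.12] turn [-0.    0.01  0.01] yaw 1.571 j6 -2.31
```

Emit:
{"method": "send_rows", "body": {"plan": [0,0,1,0,0,0,0,0,2,0,0,0,0,0,2.8,0,0,0,0,0,3.28,0,0,0,0,0,3.28,0,0,0]}}

```text
time: 3.65
tool_pos: [0.4484, -0.3155, 0.1021]
tool_rot: [-0.001, -0.0, 1.0, 0.001]
force: [-1.1, 0.3, 0.3]
gripper_width: 0.0555
grip_force: 0.0
```

Emit:
{"method": "send_rows", "body": {"plan": [0,0,0,0,0,0,0,0,0,0,0,0,0,0,0,0,0,0,0,0,0,0,0,0,0,0,0,0,0,0], "gripper": 0.15}}

```text
time: 4.15
tool_pos: [0.449, -0.3163, 0.1043]
tool_rot: [0.001, -0.0, 1.0, -0.0]
force: [0.5, 2.6, 8.1]
gripper_width: 0.0284
grip_force: 58.9
```

Emit:
{"method": "send_rows", "body": {"plan": [0,0,0,0,0,0,0,0,0,0,0,0,0,0,0,0,0,0,0,0,0,0,0,0,0,0,0,0,0,0]}}

```text
time: 4.65
tool_pos: [0.449, -0.3163, 0.1043]
tool_rot: [0.001, -0.0, 1.0, -0.0]
force: [1.1, 2.4, 7.4]
gripper_width: 0.0284
grip_force: 58.9
```

Emit:
{"method": "send_rows", "body": {"plan": [0,0,-0.3,0,0,0,0,0,-1,0,0,0,0,0,-2,0,0,0,0,0,-3.2,0,0,0,0,0,-4.4,0,0,0]}}

```text
time: 5.15
tool_pos: [0.4483, -0.3161, 0.2147]
tool_rot: [0.0, -0.0, 1.0, -0.0]
force: [0.1, -0.3, -1.5]
gripper_width: 0.0282
grip_force: 59.3
```

Emit:
{"method": "send_rows", "body": {"plan": [0,0.3,-1,0,0,0,0,1,-1.8,0,0,0,0,2,-2.4,0,0,0,0,3.2,-2.6,0,0,0,0,4.6,-2.6,0,0,0]}}

```text
time: 5.65
tool_pos: [0.4485, -0.2007, 0.2796]
tool_rot: [0.001, 0.0, 1.0, -0.001]
force: [0.1, -0.9, -2.1]
gripper_width: 0.0283
grip_force: 59.3
```

Emit:
{"method": "send_rows", "body": {"plan": [-0.1,1.4,0,0,0,0,-0.3,2.9,0,0,0,0,-0.5,4.4,0,0,0,0,-0.7,5.9,0,0,0,0,-0.8,7.4,0,0,0,0]}}

```text
time: 6.15
tool_pos: [0.4684, -0.0148, 0.2788]
tool_rot: [0.0, 0.0, 1.0, -0.0]
force: [1.2, -0.4, -1.4]
gripper_width: 0.029
grip_force: 59.3
```

Emit:
{"method": "send_rows", "body": {"plan": [0,1.5,0,0,0,0,0,3,0,0,0,0,0,4.4,0,0,0,0,0,5.4,0,0,0,0,0,6,0,0,0,0]}}

```text
time: 6.65
tool_pos: [0.4681, 0.1355, 0.2787]
tool_rot: [0.0, -0.001, 1.0, 0.0]
force: [0.4, -0.1, -1.5]
gripper_width: 0.0286
grip_force: 59.4
```

Emit:
{"method": "send_rows", "body": {"plan": [0,0,0,0,0,0,0,0,0,0,0,0,0,0,0,0,0,0,0,0,0,0,0,0,0,0,0,0,0,0]}}

```text
time: 7.15
tool_pos: [0.4686, 0.1332, 0.2782]
tool_rot: [0.0, 0.0, 1.0, 0.0]
force: [1.0, 0.3, -2.5]
gripper_width: 0.0279
grip_force: 59.4
```

Run:
```python
from h import *
c=vision.capture("top"); cv2.imwrite("pics/t2.png",cv2.resize(c["pixels"][195:285,85:225],None,fx=5,fy=5,interpolation=cv2.INTER_CUBIC)); np.savez("t2.npz",**c)
w=vision.capture("wrist"); cv2.imwrite("pics/w2.png",w["pixels"]); np.savez("w2.npz",**w)
print(arm.observe()["tool_pos"], arm.observe()["force"])
```

```text
[0.46856733 0.13339897 0.27811597] [-0.20740247 -0.09759985 -2.48029429]
```

View pics/w2.png

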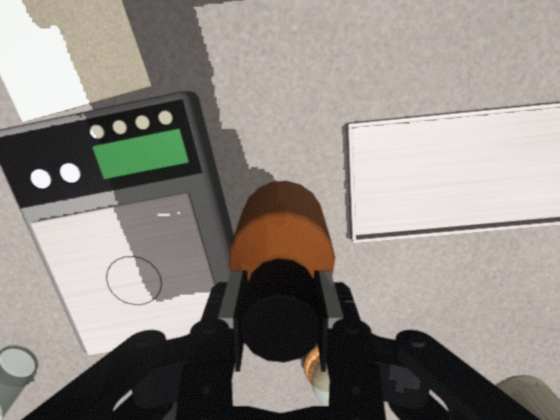

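View pics/t2.png

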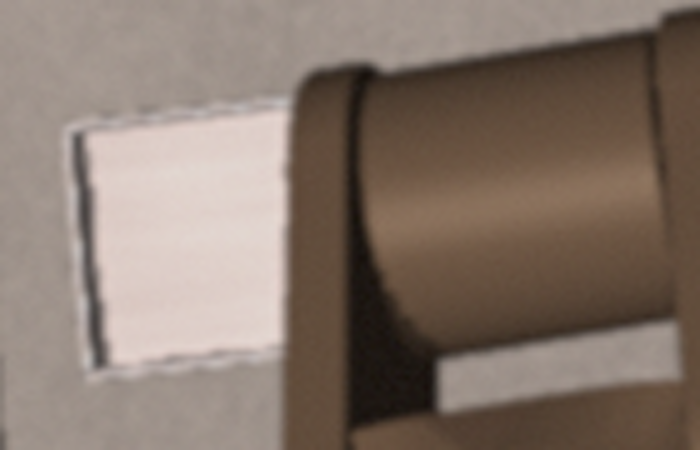

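Run:
```python
from h import *
t=dict(np.load("t2.npz"));w=dict(np.load("w2.npz"));t0=dict(np.load("top0.npz"))
a,b=P(w,349.5,123,.02),P(w,353.5,241,.02)
d,e=P(t,98.6,220.8,.02),P(t,103.2,270,.02)
print(a,b,d,e,"centre",(a+b+d+e)/4, "len",np.linalg.norm((a+b-d-e)/2),np.linalg.norm(a-b),np.linalg.norm(d-e))
v=(d+e-a-b)/2; print("dir",np.arctan2(v[1],v[0])-np.pi/2)
print("top near",P(t0,203,209.5,.02),P(t0,206,260,.02))
print("ring w",P(w,134,281,.076), "from w1", P(dict(np.load("w1.npz")),488,264.5,.076))
```

```text
[0.42018139 0.20384701 0.02      ] [0.55281201 0.21629239 0.02      ] [0.52549535 0.47983935 0.02      ] [0.39666869 0.4669926  0.02      ] centre [0.47378936 0.34174284 0.02      ] len 0.2645697769362436 0.13321324527296924 0.12946562705275363
dir 0.09620874860569462
top near [0.54891667 0.20446069 0.02      ] [0.41691642 0.19802758 0.02      ]
ring w [ 0.57330888 -0.01838539  0.076     ] from w1 [ 0.57269683 -0.01734683  0.076     ]
```

Emit:
{"method": "send_rows", "body": {"plan": [0,0.4,0,0,0,0,0,1.3,0,0,0,0,0,2.6,0,0,0,0,0,4.1,0,0,0,0,0.05,5.6,0,0,0,0]}}

```text
time: 7.75
tool_pos: [0.4671, 0.2757, 0.2781]
tool_rot: [0.0, 0.0, 1.0, 0.0]
force: [0.8, -0.3, -1.8]
gripper_width: 0.0285
grip_force: 59.4
```

Emit:
{"method": "send_rows", "body": {"plan": [0,1.5,0,0,0,0,0,3,0.2,0,0,0,0,4.4,0.8,0,0,0,0,5.4,1.6,0,0,0,0,5.75,2.6,0,0,0]}}

```text
time: 8.25
tool_pos: [0.4667, 0.4206, 0.2126]
tool_rot: [0.001, -0.001, 1.0, 0.001]
force: [0.0, -0.4, -1.8]
gripper_width: 0.0283
grip_force: 59.5
```

Emit:
{"method": "send_rows", "body": {"plan": [0,0,1.1,0,0,0,0,0,2.1,0,0,0,0,0,3,0,0,0,0,0,3.7,0,0,0,0,0,4,0,0,0]}}

```text
time: 8.75
tool_pos: [0.4664, 0.4178, 0.1112]
tool_rot: [-0.001, -0.0, 1.0, -0.001]
force: [0.2, 0.2, -1.8]
gripper_width: 0.0286
grip_force: 59.5
```

Emit:
{"method": "send_rows", "body": {"plan": [0,0,0.1,0,0,0,0,0,0.2,0,0,0,0,0,0.3,0,0,0,0,0,0.3,0,0,0,0,0,0.3,0,0,0]}}

```text
time: 9.25
tool_pos: [0.4674, 0.4176, 0.1061]
tool_rot: [0.0, -0.0, 1.0, 0.0]
force: [0.1, -0.4, -2.0]
gripper_width: 0.0285
grip_force: 59.5
```

Emit:
{"method": "send_rows", "body": {"plan": [0,0,0.04,0,0,0,0,0,0.08,0,0,0,0,0,0.12,0,0,0,0,0,0.12,0,0,0,0,0,0.12,0,0,0]}}

```text
time: 9.75
tool_pos: [0.4673, 0.4175, 0.1026]
tool_rot: [0.0, -0.0, 1.0, 0.0]
force: [0.1, -0.6, -1.6]
gripper_width: 0.0285
grip_force: 59.5
```

Emit:
{"method": "send_rows", "body": {"plan": [0,0,0.04,0,0,0,0,0,0.04,0,0,0,0,0,0.06,0,0,0,0,0,0.06,0,0,0,0,0,0.06,0,0,0]}}

```text
time: 10.25
tool_pos: [0.4675, 0.4178, 0.1022]
tool_rot: [0.001, -0.0, 1.0, 0.0]
force: [-1.6, -0.5, 9.1]
gripper_width: 0.0289
grip_force: 60.7
```

Emit:
{"method": "send_rows", "body": {"plan": [0,0,0,0,0,0,0,0,0,0,0,0,0,0,0,0,0,0,0,0,0,0,0,0,0,0,-0.2,0,0,0], "gripper": 0.6}}

```text
time: 10.75
tool_pos: [0.467, 0.4173, 0.1056]
tool_rot: [-0.0, -0.0, 1.0, -0.0]
force: [0.1, -0.6, 1.2]
gripper_width: 0.0513
grip_force: 0.0
```

Emit:
{"method": "send_rows", "body": {"plan": [0,0,-1,0,0,0,0,0,-2.2,0,0,0,0,-0.3,-3.6,0,0,0,0,-1.5,-5,0,0,0,0,-3,-6,0,0,0]}}

```text
time: 11.25
tool_pos: [0.4672, 0.3426, 0.2585]
tool_rot: [0.001, -0.001, 1.0, 0.001]
force: [0.6, -0.3, -0.6]
gripper_width: 0.0513
grip_force: 0.0
```

Run:
```python
from h import *
go(.5045,-.267,.26,np.pi/2)
c=vision.capture("wrist");np.savez("w3.npz",**c); W=cloud(c);m=(W[...,2]>.055)&(W[...,2]<.145)
k,l,st,ce=cv2.connectedComponentsWithStats(m.astype(np.uint8))
for i in range(1,k):
    p=W[l==i]
    if len(p)<150: continue
    zt=np.percentile(p[:,2],97); q=p[p[:,2]>zt-.006]
    print(ce[i].round(),len(p),"ztop",zt.round(3),"mid",((q.min(0)+q.max(0))/2).round(4),"ext",np.ptp(q,axis=0).round(3))
```

```text
shift [ -1.45 -24.38  -0.09] turn [0.02 0.02 0.02] yaw 1.573 j6 -1.05
[537. 205.] 14707 ztop 0.136 mid [0.5635 0.566  0.1373] ext [0.084 0.006 0.015]
[367. 186.] 3346 ztop 0.125 mid [0.4669 0.4177 0.1229] ext [0.03  0.029 0.007]
[ 18. 300.] 3579 ztop 0.077 mid [0.6089 0.0635 0.0746] ext [0.062 0.024 0.007]
[145. 413.] 218 ztop 0.093 mid [0.718  0.1993 0.0904] ext [0.007 0.015 0.007]
```

Emit:
{"method": "send_rows", "body": {"plan": [-0.1,-1.2,0,0,0,0,-0.2,-2.8,0,0,0,0,-0.4,-4.5,0,0,0,0,-0.5,-6.3,0,0,0,0,-0.6,-8.1,0,0,0,0]}}

```text
time: 11.8
tool_pos: [0.482, 0.1384, 0.2565]
tool_rot: [0.0, -0.0, 1.0, 0.0]
force: [1.6, 0.4, -0.1]
gripper_width: 0.0513
grip_force: 0.0
```

Emit:
{"method": "send_rows", "body": {"plan": [-0.1,-1.8,0,0,0,0,-0.2,-3.6,0,0,0,0,-0.3,-5.4,0,0,0,0,-0.4,-7.2,0,0,0,0,-0.5,-9,0,0,0,0]}}

```text
time: 12.3
tool_pos: [0.4946, -0.0868, 0.2565]
tool_rot: [0.0, -0.0, 1.0, -0.0]
force: [0.9, -0.4, -0.9]
gripper_width: 0.0511
grip_force: 0.0
```

Emit:
{"method": "send_rows", "body": {"plan": [-0.1,-1.8,0,0,0,0,-0.2,-3.5,0,0,0,0,-0.3,-5,0,0,0,0,-0.35,-6.2,0,0,0,0,-0.35,-7.28,0,0,0,0]}}

```text
time: 12.8
tool_pos: [0.5034, -0.2687, 0.2563]
tool_rot: [0.0, 0.0, 1.0, -0.0]
force: [0.3, 1.0, 0.6]
gripper_width: 0.0511
grip_force: 0.0
```

```bash
cat >> h.py <<'E'
def blobs(n="wrist",save=None,lo=.055,hi=.145):
    c=vision.capture(n)
    if save: cv2.imwrite(save,c["pixels"])
    W=cloud(c);m=(W[...,2]>lo)&(W[...,2]<hi)
    k,l,st,ce=cv2.connectedComponentsWithStats(m.astype(np.uint8))
    for i in range(1,k):
        p=W[l==i]
        if len(p)<150 or len(p)>10000: continue
        zt=np.percentile(p[:,2],97); q=p[p[:,2]>zt-.006]
        print(ce[i].round(),len(p),"ztop",zt.round(3),"mid",((q.min(0)+q.max(0))/2).round(4),"ext",np.ptp(q,axis=0).round(3))
E
python3 - <<'E'
from h import *
blobs(); go(.5045,-.267,.098,np.pi/2)
E
```

```text
[148. 180.] 2732 ztop 0.132 mid [ 0.4916 -0.3779  0.1293] ext [0.03  0.03  0.007]
[283. 188.] 3202 ztop 0.123 mid [ 0.5046 -0.2672  0.121 ] ext [0.029 0.029 0.007]
[220. 191.] 669 ztop 0.074 mid [ 0.5083 -0.3239  0.0712] ext [0.025 0.025 0.007]
[278. 308.] 2926 ztop 0.117 mid [ 0.6259 -0.2722  0.1147] ext [0.031 0.028 0.007]
[  4. 365.] 482 ztop 0.074 mid [ 0.7144 -0.5712  0.0723] ext [0.03  0.003 0.009]
[322. 384.] 1568 ztop 0.081 mid [ 0.7308 -0.2252  0.0783] ext [0.053 0.063 0.007]
[  9. 404.] 399 ztop 0.082 mid [ 0.7573 -0.5726  0.0805] ext [0.005 0.01  0.009]
shift [-0.04  0.2   6.32] turn [-0.02  0.01 -0.02] yaw 1.569 j6 -2.18
```

Emit:
{"method": "send_rows", "body": {"plan": [-0.04,0.05,1,0,0,0,-0.04,0.05,2.2,0,0,0,-0.04,0.05,3.3,0,0,0,-0.04,0.05,3.8,0,0,0,-0.04,0.05,4,0,0,0]}}

```text
time: 13.35
tool_pos: [0.5044, -0.2655, 0.1553]
tool_rot: [-0.001, -0.0, 1.0, 0.0]
force: [0.1, 0.2, -0.2]
gripper_width: 0.0513
grip_force: 0.0
```

Run:
```python
from h import *
go(.5045,-.267,.098,np.pi/2)
```

```text
shift [-0.01 -0.06  2.29] turn [ 0.01 -0.01  0.  ] yaw 1.571 j6 -2.17
```

Emit:
{"method": "send_rows", "body": {"plan": [0,-0.04,0.6,0,0,0,0,-0.04,1.2,0,0,0,0,-0.04,1.8,0,0,0,0,-0.04,2.2,0,0,0,0,-0.04,2.3,0,0,0]}}

```text
time: 13.85
tool_pos: [0.5047, -0.2667, 0.0984]
tool_rot: [-0.0, -0.0, 1.0, 0.0]
force: [0.2, -0.2, -0.8]
gripper_width: 0.0512
grip_force: 0.0
```

Emit:
{"method": "send_rows", "body": {"plan": [0,0,0,0,0,0,0,0,0,0,0,0,0,0,0,0,0,0,0,0,0,0,0,0,0,0,0,0,0,0], "gripper": 0.15}}

```text
time: 14.35
tool_pos: [0.5049, -0.2668, 0.0994]
tool_rot: [0.001, -0.0, 1.0, -0.0]
force: [-0.1, 1.5, 7.1]
gripper_width: 0.0283
grip_force: 59.4
```

Emit:
{"method": "send_rows", "body": {"plan": [0,0,-0.3,0,0,0,0,0,-1,0,0,0,0,0,-2,0,0,0,0,0,-3.2,0,0,0,0,0,-4.4,0,0,0]}}

```text
time: 14.85
tool_pos: [0.5043, -0.2666, 0.2099]
tool_rot: [-0.0, -0.0, 1.0, 0.0]
force: [0.6, -0.0, -2.8]
gripper_width: 0.0284
grip_force: 59.4
```

Emit:
{"method": "send_rows", "body": {"plan": [0,0.3,-1,0,0,0,0,1,-1.8,0,0,0,0,2,-2.4,0,0,0,0,3.2,-2.6,0,0,0,0,4.6,-2.6,0,0,0]}}

```text
time: 15.35
tool_pos: [0.5044, -0.1511, 0.2748]
tool_rot: [0.001, 0.0, 1.0, -0.0]
force: [1.5, 0.3, -2.2]
gripper_width: 0.0283
grip_force: 59.4
```

Emit:
{"method": "send_rows", "body": {"plan": [0.1,1.4,0,0,0,0,0.2,2.9,0,0,0,0,0.3,4.4,0,0,0,0,0.4,5.9,0,0,0,0,0.5,7.4,0,0,0,0]}}

```text
time: 15.85
tool_pos: [0.4915, 0.0347, 0.274]
tool_rot: [0.0, 0.0, 1.0, -0.0]
force: [0.4, -0.4, -2.5]
gripper_width: 0.0283
grip_force: 59.4
```

Emit:
{"method": "send_rows", "body": {"plan": [0.1,1.5,0,0,0,0,0.2,3,0,0,0,0,0.3,4.5,0,0,0,0,0.4,6,0,0,0,0,0.5,7.5,0,0,0,0]}}

```text
time: 16.35
tool_pos: [0.4789, 0.2222, 0.274]
tool_rot: [0.0, -0.0, 1.0, -0.0]
force: [0.7, -0.5, -2.2]
gripper_width: 0.0286
grip_force: 59.4
```

Run:
```python
from h import *
go(.474,.340,.1,np.pi/2)
```

```text
shift [0.2  4.71 6.96] turn [-0.  0.  0.] yaw 1.571 j6 -1.26
```

Emit:
{"method": "send_rows", "body": {"plan": [0.05,1.4,0,0,0,0,0.1,2.7,0.2,0,0,0,0.15,3.8,0.8,0,0,0,0.2,4.5,1.7,0,0,0,0.2,4.71,2.8,0,0,0]}}

```text
time: 16.85
tool_pos: [0.4742, 0.3403, 0.2036]
tool_rot: [0.001, -0.001, 1.0, 0.001]
force: [0.8, -0.6, -2.0]
gripper_width: 0.0287
grip_force: 59.4
```

Emit:
{"method": "send_rows", "body": {"plan": [0,0,1.1,0,0,0,0,0,2.1,0,0,0,0,0,3,0,0,0,0,0,3.7,0,0,0,0,0,4,0,0,0]}}

```text
time: 17.35
tool_pos: [0.4739, 0.3382, 0.1023]
tool_rot: [-0.001, -0.0, 1.0, -0.001]
force: [0.2, 0.4, -2.9]
gripper_width: 0.0284
grip_force: 59.4
```

Emit:
{"method": "send_rows", "body": {"plan": [0,0,0.05,0,0,0,0,0,0.1,0,0,0,0,0,0.15,0,0,0,0,0,0.2,0,0,0,0,0,0.2,0,0,0]}}

```text
time: 17.85
tool_pos: [0.4745, 0.3386, 0.0989]
tool_rot: [0.0, -0.0, 1.0, 0.0]
force: [0.1, 0.5, -2.1]
gripper_width: 0.0288
grip_force: 59.4
```

Emit:
{"method": "send_rows", "body": {"plan": [0,0,0.03,0,0,0,0,0,0.06,0,0,0,0,0,0.09,0,0,0,0,0,0.09,0,0,0,0,0,0.09,0,0,0]}}

```text
time: 18.35
tool_pos: [0.4747, 0.3388, 0.0974]
tool_rot: [0.001, -0.0, 1.0, 0.0]
force: [-1.3, 0.7, 9.3]
gripper_width: 0.0286
grip_force: 60.7
```

Emit:
{"method": "send_rows", "body": {"plan": [0,0,0,0,0,0,0,0,0,0,0,0,0,0,0,0,0,0,0,0,0,0,0,0,0,0,-0.2,0,0,0], "gripper": 0.6}}

```text
time: 18.85
tool_pos: [0.4743, 0.3384, 0.101]
tool_rot: [-0.0, -0.0, 1.0, -0.0]
force: [-0.2, -0.4, -0.1]
gripper_width: 0.0512
grip_force: 0.0
```

Emit:
{"method": "send_rows", "body": {"plan": [0,0,-1,0,0,0,0,0,-2.2,0,0,0,0,-0.3,-3.6,0,0,0,0,-1.5,-5,0,0,0,0,-3,-6.4,0,0,0]}}

```text
time: 19.35
tool_pos: [0.4742, 0.2642, 0.2621]
tool_rot: [0.0, -0.001, 1.0, 0.0]
force: [1.5, -0.5, 0.5]
gripper_width: 0.0513
grip_force: 0.0
```

Run:
```python
from h import *
blobs(); go(.4915,-.3775,.262,np.pi/2)
```

```text
[457. 179.] 3942 ztop 0.125 mid [0.4666 0.4177 0.1231] ext [0.029 0.03  0.008]
[364. 185.] 3287 ztop 0.121 mid [0.4748 0.3381 0.1193] ext [0.03  0.03  0.008]
[229. 390.] 1424 ztop 0.083 mid [0.7194 0.2011 0.0862] ext [0.017 0.029 0.018]
[553. 407.] 242 ztop 0.078 mid [0.7409 0.5764 0.0757] ext [0.005 0.008 0.008]
shift [ -0.64 -25.52   0.19] turn [0.01 0.07 0.  ] yaw 1.571 j6 -1.19
```

Emit:
{"method": "send_rows", "body": {"plan": [-0.1,-1.2,0,0,0,0,-0.1,-2.8,0,0,0,0,-0.2,-4.6,0,0,0,0,-0.3,-6.4,0,0,0,0,-0.4,-8.2,0,0,0,0]}}

```text
time: 19.9
tool_pos: [0.4843, 0.0578, 0.2609]
tool_rot: [0.0, -0.0, 1.0, 0.0]
force: [1.7, -0.7, 0.0]
gripper_width: 0.0514
grip_force: 0.0
```

Emit:
{"method": "send_rows", "body": {"plan": [0,-1.8,0,0,0,0,-0.1,-3.6,0,0,0,0,-0.2,-5.4,0,0,0,0,-0.2,-7.2,0,0,0,0,-0.2,-9,0,0,0,0]}}

```text
time: 20.4
tool_pos: [0.4892, -0.1674, 0.2608]
tool_rot: [0.0, 0.0, 1.0, -0.0]
force: [0.8, -0.0, 1.1]
gripper_width: 0.0512
grip_force: 0.0
```

Emit:
{"method": "send_rows", "body": {"plan": [0,-1.8,0,0,0,0,0,-3.6,0,0,0,0,0,-5.3,0,0,0,0,0,-6.7,0,0,0,0,0,-7.7,0,0,0,0]}}

```text
time: 20.9
tool_pos: [0.4891, -0.3603, 0.2605]
tool_rot: [0.0, 0.001, 1.0, -0.0]
force: [-0.1, 0.5, 0.8]
gripper_width: 0.0509
grip_force: 0.0
```

Emit:
{"method": "send_rows", "body": {"plan": [0,-0.5,0.5,0,0,0,0,-0.6,1.2,0,0,0,0,-0.6,1.6,0,0,0,0,-0.6,1.6,0,0,0,0,-0.6,1.6,0,0,0]}}

```text
time: 21.4
tool_pos: [0.4898, -0.3724, 0.2206]
tool_rot: [-0.0, -0.0, 1.0, 0.0]
force: [-0.1, 0.5, 0.9]
gripper_width: 0.0515
grip_force: 0.0
```

Run:
```python
from h import *
go(.4915,-.3775,.109,np.pi/2);blobs()
```

```text
shift [-0.07 -0.21  4.47] turn [ 0.   -0.    0.01] yaw 1.572 j6 -2.33
[274. 210.] 2833 ztop 0.132 mid [ 0.4917 -0.3784  0.129 ] ext [0.03  0.029 0.007]
[340. 219.] 804 ztop 0.074 mid [ 0.5086 -0.3244  0.0712] ext [0.025 0.025 0.007]
[557. 338.] 304 ztop 0.059 mid [ 0.6292 -0.1067  0.0575] ext [0.094 0.023 0.005]
[407. 321.] 569 ztop 0.076 mid [ 0.6143 -0.2597  0.074 ] ext [0.024 0.026 0.007]
[287. 369.] 3432 ztop 0.117 mid [ 0.6523 -0.3674  0.1147] ext [0.024 0.029 0.008]
[417. 413.] 226 ztop 0.081 mid [ 0.7097 -0.2391  0.078 ] ext [0.01  0.018 0.007]
```

Flask at (0.4917, -0.378); correct and grasp.

Emit:
{"method": "send_rows", "body": {"plan": [-0.07,-0.22,0.8,0,0,0,-0.07,-0.22,2,0,0,0,-0.07,-0.22,3.2,0,0,0,-0.07,-0.22,4.2,0,0,0,-0.07,-0.22,4.47,0,0,0]}}

```text
time: 21.95
tool_pos: [0.491, -0.3777, 0.1071]
tool_rot: [-0.001, -0.0, 1.0, 0.001]
force: [-0.4, 0.6, 0.4]
gripper_width: 0.0509
grip_force: 0.0
```

Emit:
{"method": "send_rows", "body": {"plan": [0,0,0,0,0,0,0,0,0,0,0,0,0,0,0,0,0,0,0,0,0,0,0,0,0,0,0,0,0,0], "gripper": 0.15}}

```text
time: 22.45
tool_pos: [0.4917, -0.3788, 0.1098]
tool_rot: [0.001, -0.0, 1.0, -0.001]
force: [-0.3, 1.0, 6.4]
gripper_width: 0.0286
grip_force: 59.6
```

Emit:
{"method": "send_rows", "body": {"plan": [0,0,-0.3,0,0,0,0,0,-1,0,0,0,0,0,-2,0,0,0,0,0,-3.2,0,0,0,0,0,-4.4,0,0,0]}}

```text
time: 22.95
tool_pos: [0.4911, -0.3784, 0.2201]
tool_rot: [-0.0, -0.0, 1.0, 0.0]
force: [0.5, -0.2, -1.9]
gripper_width: 0.0285
grip_force: 59.3
```

Emit:
{"method": "send_rows", "body": {"plan": [0,0.3,-1,0,0,0,0,1,-1.8,0,0,0,0,2,-2.4,0,0,0,0,3.2,-2.6,0,0,0,0,4.6,-2.6,0,0,0]}}

```text
time: 23.45
tool_pos: [0.4912, -0.263, 0.285]
tool_rot: [0.001, 0.0, 1.0, -0.001]
force: [0.9, 0.2, -1.1]
gripper_width: 0.0285
grip_force: 59.3
```

Emit:
{"method": "send_rows", "body": {"plan": [0,1.4,0,0,0,0,0,2.9,0,0,0,0,0,4.4,0,0,0,0,0.1,5.9,0,0,0,0,0.1,7.4,0,0,0,0]}}

```text
time: 23.95
tool_pos: [0.4882, -0.077, 0.2842]
tool_rot: [0.0, 0.0, 1.0, 0.0]
force: [0.2, -0.0, -0.5]
gripper_width: 0.0284
grip_force: 59.3
```

Emit:
{"method": "send_rows", "body": {"plan": [0,1.5,0,0,0,0,0,3,0,0,0,0,0.1,4.5,0,0,0,0,0.1,6,0,0,0,0,0.2,7.5,0,0,0,0]}}

```text
time: 24.45
tool_pos: [0.4834, 0.1105, 0.2842]
tool_rot: [0.0, -0.0, 1.0, 0.0]
force: [0.4, 0.3, -0.8]
gripper_width: 0.0284
grip_force: 59.3
```

Run:
```python
from h import *
go(.4815,.2605,.109,np.pi/2)
```

```text
shift [0.08 6.   7.01] turn [0.   0.01 0.  ] yaw 1.571 j6 -1.48
```

Emit:
{"method": "send_rows", "body": {"plan": [0,1.5,0,0,0,0,0,3,0,0,0,0,0,4.4,0.2,0,0,0,0,5.5,0.8,0,0,0,0.08,6,1.8,0,0,0]}}

```text
time: 24.95
tool_pos: [0.482, 0.2613, 0.2396]
tool_rot: [0.001, -0.001, 1.0, 0.001]
force: [1.6, -0.2, -1.6]
gripper_width: 0.0284
grip_force: 59.4
```

Emit:
{"method": "send_rows", "body": {"plan": [0,0,1.2,0,0,0,0,0,2.4,0,0,0,0,0,3.6,0,0,0,0,0,4.5,0,0,0,0,0,5,0,0,0]}}

```text
time: 25.45
tool_pos: [0.4812, 0.2588, 0.1123]
tool_rot: [-0.001, -0.0, 1.0, -0.0]
force: [-0.2, 0.0, -1.8]
gripper_width: 0.0282
grip_force: 59.4
```

Emit:
{"method": "send_rows", "body": {"plan": [0,0,0.05,0,0,0,0,0,0.1,0,0,0,0,0,0.15,0,0,0,0,0,0.18,0,0,0,0,0,0.18,0,0,0]}}

```text
time: 25.95
tool_pos: [0.4819, 0.2591, 0.1098]
tool_rot: [0.0, -0.0, 1.0, 0.0]
force: [-0.5, -0.7, -1.9]
gripper_width: 0.0285
grip_force: 59.4
```

Emit:
{"method": "send_rows", "body": {"plan": [0,0,0.03,0,0,0,0,0,0.06,0,0,0,0,0,0.09,0,0,0,0,0,0.1,0,0,0,0,0,0.1,0,0,0]}}

```text
time: 26.45
tool_pos: [0.4822, 0.2593, 0.1078]
tool_rot: [0.001, -0.0, 1.0, 0.0]
force: [-2.4, 0.0, 11.4]
gripper_width: 0.0286
grip_force: 60.8
```

Emit:
{"method": "send_rows", "body": {"plan": [0,0,0,0,0,0,0,0,0,0,0,0,0,0,0,0,0,0,0,0,0,0,0,0,0,0,-0.2,0,0,0], "gripper": 0.6}}

```text
time: 26.95
tool_pos: [0.4815, 0.2589, 0.1113]
tool_rot: [-0.001, -0.0, 1.0, -0.0]
force: [-0.4, -0.3, 0.3]
gripper_width: 0.0508
grip_force: 0.0
```

Emit:
{"method": "send_rows", "body": {"plan": [0,0,-1,0,0,0,0,0,-2.2,0,0,0,0,-0.3,-3.6,0,0,0,0,-1.5,-5,0,0,0,0,-3,-6,0,0,0]}}

```text
time: 27.45
tool_pos: [0.4818, 0.1839, 0.2641]
tool_rot: [0.001, -0.001, 1.0, 0.0]
force: [0.8, 0.4, -0.1]
gripper_width: 0.0512
grip_force: 0.0
```

Run:
```python
from h import *
blobs(); go(.5086,-.324,.262,np.pi/2)
```

```text
[533. 166.] 2921 ztop 0.109 mid [0.4688 0.4068 0.1087] ext [0.023 0.01  0.012]
[455. 177.] 3954 ztop 0.121 mid [0.4748 0.3378 0.119 ] ext [0.03  0.03  0.007]
[370. 191.] 2218 ztop 0.129 mid [0.4821 0.259  0.1271] ext [0.029 0.029 0.007]
[296. 387.] 1937 ztop 0.094 mid [0.7207 0.2011 0.0941] ext [0.011 0.022 0.011]
shift [ -1.03 -20.16   0.22] turn [0.   0.07 0.01] yaw 1.571 j6 -1.34
```

Emit:
{"method": "send_rows", "body": {"plan": [-0.1,-1.2,0,0,0,0,-0.2,-2.8,0,0,0,0,-0.4,-4.6,0,0,0,0,-0.5,-6.4,0,0,0,0,-0.6,-8.2,0,0,0,0], "gripper": 0.85}}

```text
time: 28.0
tool_pos: [0.4966, -0.0227, 0.2621]
tool_rot: [0.0, -0.0, 1.0, -0.0]
force: [1.2, 0.4, 0.1]
gripper_width: 0.0728
grip_force: 0.0
```

Emit:
{"method": "send_rows", "body": {"plan": [0,-1.8,0,0,0,0,-0.1,-3.6,0,0,0,0,-0.2,-5.4,0,0,0,0,-0.2,-7.2,0,0,0,0,-0.3,-8.8,0,0,0,0]}}

```text
time: 28.5
tool_pos: [0.5038, -0.2432, 0.262]
tool_rot: [0.0, 0.0, 1.0, -0.0]
force: [0.4, 0.3, 0.5]
gripper_width: 0.0727
grip_force: 0.0
```

Emit:
{"method": "send_rows", "body": {"plan": [0,-1.5,0.3,0,0,0,0,-2.4,0.8,0,0,0,-0.05,-2.8,1.4,0,0,0,-0.05,-2.9,1.6,0,0,0,-0.05,-2.9,1.6,0,0,0]}}

```text
time: 29.0
tool_pos: [0.5054, -0.3127, 0.2208]
tool_rot: [-0.001, -0.0, 1.0, 0.001]
force: [0.3, 0.3, 0.6]
gripper_width: 0.0724
grip_force: 0.0
```

Run:
```python
from h import *
blobs(); go(.5086,-.324,.026,np.pi/2)
```

```text
[267. 201.] 828 ztop 0.074 mid [ 0.5087 -0.324   0.0712] ext [0.026 0.025 0.007]
[  8. 351.] 1398 ztop 0.083 mid [ 0.6755 -0.5711  0.0828] ext [0.033 0.002 0.011]
[327. 329.] 3741 ztop 0.117 mid [ 0.626  -0.2728  0.1146] ext [0.031 0.029 0.007]
[222. 358.] 3667 ztop 0.117 mid [ 0.6559 -0.3671  0.1144] ext [0.03  0.029 0.007]
[359. 396.] 812 ztop 0.08 mid [ 0.7123 -0.2357  0.0781] ext [0.016 0.03  0.007]
shift [-0.12 -0.47  7.82] turn [ 0.01 -0.01  0.01] yaw 1.572 j6 -2.24
```

Emit:
{"method": "send_rows", "body": {"plan": [-0.12,-0.46,1,0,0,0,-0.12,-0.46,2.2,0,0,0,-0.12,-0.46,3.4,0,0,0,-0.12,-0.46,4.4,0,0,0,-0.12,-0.46,4.8,0,0,0]}}

```text
time: 29.55
tool_pos: [0.5085, -0.3235, 0.1005]
tool_rot: [-0.001, -0.001, 1.0, 0.001]
force: [-0.2, 0.8, -0.5]
gripper_width: 0.0727
grip_force: 0.0
```

Emit:
{"method": "send_rows", "body": {"plan": [0,0,0.6,0,0,0,0,0,1.3,0,0,0,0,0,2,0,0,0,0,0,2.6,0,0,0,0,0,2.9,0,0,0]}}

```text
time: 30.05
tool_pos: [0.5088, -0.3246, 0.0288]
tool_rot: [-0.0, -0.0, 1.0, 0.0]
force: [-0.6, 0.5, -0.4]
gripper_width: 0.0722
grip_force: 0.0
```

Run:
```python
from h import *
go(.5087,-.324,.028,np.pi/2)
```

```text
shift [0.01 0.02 0.03] turn [ 0.   -0.    0.01] yaw 1.572 j6 -2.25
```

Emit:
{"method": "send_rows", "body": {"plan": [0,0,0,0,0,0,0,0,0,0,0,0,0,0,0,0,0,0,0,0,0,0,0,0,0,0,0,0,0,0], "gripper": 0.2}}

```text
time: 30.55
tool_pos: [0.509, -0.3251, 0.0303]
tool_rot: [0.001, -0.0, 1.0, -0.0]
force: [-0.6, 3.2, 7.3]
gripper_width: 0.0362
grip_force: 60.6
```

Emit:
{"method": "send_rows", "body": {"plan": [0,0,0,0,0,0,0,0,0,0,0,0,0,0,0,0,0,0,0,0,0,0,0,0,0,0,0,0,0,0]}}

```text
time: 31.05
tool_pos: [0.5089, -0.325, 0.0303]
tool_rot: [0.001, -0.0, 1.0, -0.0]
force: [-0.2, 3.2, 6.7]
gripper_width: 0.0365
grip_force: 60.6
```

Emit:
{"method": "send_rows", "body": {"plan": [0,0,-0.3,0,0,0,0,0,-1,0,0,0,0,0,-2,0,0,0,0,0,-3.2,0,0,0,0,0,-4.4,0,0,0]}}

```text
time: 31.55
tool_pos: [0.5081, -0.3249, 0.1403]
tool_rot: [-0.0, -0.0, 1.0, 0.0]
force: [0.7, -0.6, -4.7]
gripper_width: 0.0364
grip_force: 60.7
```

Emit:
{"method": "send_rows", "body": {"plan": [0,0.1,-1,0,0,0,0,0.4,-1.6,0,0,0,-0.1,1,-2,0,0,0,-0.2,2,-2.2,0,0,0,-0.3,3.3,-2.2,0,0,0]}}

```text
time: 32.05
tool_pos: [0.5159, -0.2413, 0.1942]
tool_rot: [-0.0, 0.0, 1.0, 0.0]
force: [1.1, 0.9, -4.8]
gripper_width: 0.0364
grip_force: 61.0
```

Emit:
{"method": "send_rows", "body": {"plan": [-0.3,1.4,0,0,0,0,-0.6,2.9,0,0,0,0,-1,4.4,0,0,0,0,-1.3,5.6,0,0,0,0,-1.5,6.2,0,0,0,0]}}

```text
time: 32.55
tool_pos: [0.5531, -0.0841, 0.1935]
tool_rot: [-0.001, -0.001, 1.0, 0.0]
force: [-0.6, -1.2, -5.5]
gripper_width: 0.0365
grip_force: 61.0
```

Emit:
{"method": "send_rows", "body": {"plan": [-0.1,0.4,0,0,0,0,-0.1,0.4,0,0,0,0,-0.1,0.4,0,0,0,0,-0.1,0.4,0,0,0,0,-0.1,0.4,0,0,0,0]}}

```text
time: 33.05
tool_pos: [0.5559, -0.0784, 0.1942]
tool_rot: [-0.0, 0.001, 1.0, 0.0]
force: [-0.4, -1.1, -5.6]
gripper_width: 0.0368
grip_force: 61.0
```

Run:
```python
from h import *
go(.573,-.018,.1,np.pi/2)
c=vision.capture("wrist"); cv2.imwrite("pics/w5.png",c["pixels"]); np.savez("w5.npz",**c)
t=vision.capture("top"); np.savez("t5.npz",**t)
W=cloud(c);m=(W[...,2]>.07)&(W[...,2]<.082)&(abs(W[...,0]-.573)<.13)&(abs(W[...,1]+.018)<.13)
p=W[m];r=cv2.minAreaRect(p[:,:2].astype(np.float32));print(r,p[:,2].mean())
```

```text
shift [-0.68  2.42  3.77] turn [ 0.   -0.   -0.01] yaw 1.57 j6 -1.83
((0.572748601436615, -0.01847030222415924), (0.1601732075214386, 0.1601768285036087), 10.917329788208008) 0.07648704633958338
```

View pics/w5.png

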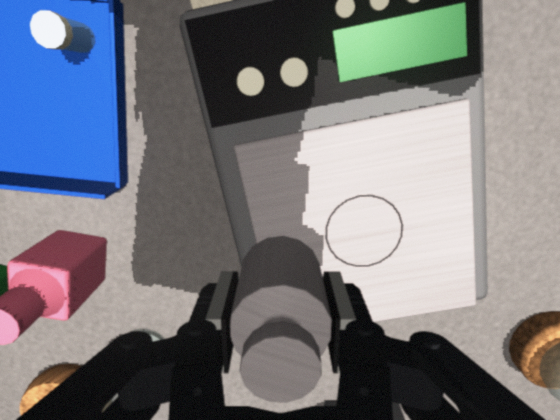

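Emit:
{"method": "send_rows", "body": {"plan": [-0.1,0.4,0,0,0,0,-0.3,1.1,0,0,0,0,-0.5,1.8,0,0,0,0,-0.65,2.3,0.2,0,0,0,-0.68,2.4,0.7,0,0,0]}}

```text
time: 33.65
tool_pos: [0.5737, -0.0161, 0.1768]
tool_rot: [0.001, -0.001, 1.0, -0.0]
force: [-0.7, 0.0, -4.8]
gripper_width: 0.0364
grip_force: 61.2
```

Emit:
{"method": "send_rows", "body": {"plan": [0,0,0.7,0,0,0,0,0,1.4,0,0,0,0,0,2.1,0,0,0,0,0,2.6,0,0,0,0,0,2.75,0,0,0]}}

```text
time: 34.15
tool_pos: [0.5724, -0.0176, 0.1061]
tool_rot: [-0.001, 0.0, 1.0, 0.0]
force: [-0.0, 0.0, -5.2]
gripper_width: 0.0359
grip_force: 61.0
```

Emit:
{"method": "send_rows", "body": {"plan": [0,0,0,0,0,0,0,0,0,0,0,0,0,0,0,0,0,0,0,0,0,0,0,0,0,0,0,0,0,0]}}

```text
time: 34.65
tool_pos: [0.5732, -0.0175, 0.1084]
tool_rot: [0.0, -0.0, 1.0, -0.0]
force: [-0.2, -0.6, -4.6]
gripper_width: 0.0365
grip_force: 61.0
```

Run:
```python
from h import *
go(.573,-.0185,.1008,np.pi/2)
```

```text
shift [ 0.01 -0.04  0.3 ] turn [-0.    0.01  0.  ] yaw 1.571 j6 -1.72
```

Emit:
{"method": "send_rows", "body": {"plan": [0,-0.04,0.06,0,0,0,0,-0.04,0.12,0,0,0,0,-0.04,0.18,0,0,0,0,-0.04,0.23,0,0,0,0,-0.04,0.23,0,0,0]}}

```text
time: 35.15
tool_pos: [0.5729, -0.0185, 0.1019]
tool_rot: [-0.0, -0.0, 1.0, 0.0]
force: [1.4, -0.2, -5.0]
gripper_width: 0.0361
grip_force: 61.0
```

Emit:
{"method": "send_rows", "body": {"plan": [0,0,0.02,0,0,0,0,0,0.03,0,0,0,0,0,0.04,0,0,0,0,0,0.04,0,0,0,0,0,0.04,0,0,0]}}

```text
time: 35.65
tool_pos: [0.5731, -0.0185, 0.1012]
tool_rot: [0.0, -0.0, 1.0, 0.0]
force: [-0.2, -1.2, -4.8]
gripper_width: 0.0362
grip_force: 61.0
```

Emit:
{"method": "send_rows", "body": {"plan": [0,0,0.01,0,0,0,0,0,0.02,0,0,0,0,0,0.03,0,0,0,0,0,0.03,0,0,0,0,0,0.03,0,0,0]}}

```text
time: 36.15
tool_pos: [0.573, -0.0185, 0.1005]
tool_rot: [0.0, -0.0, 1.0, 0.0]
force: [-0.2, 0.5, -5.6]
gripper_width: 0.0363
grip_force: 61.0
```

Emit:
{"method": "send_rows", "body": {"plan": [0,0,0.01,0,0,0,0,0,0.02,0,0,0,0,0,0.03,0,0,0,0,0,0.03,0,0,0,0,0,0.03,0,0,0]}}

```text
time: 36.65
tool_pos: [0.5731, -0.0185, 0.1003]
tool_rot: [0.0, -0.0, 1.0, 0.0]
force: [-3.5, 0.3, 4.9]
gripper_width: 0.0366
grip_force: 62.2
```

Emit:
{"method": "send_rows", "body": {"plan": [0,0,0,0,0,0,0,0,0,0,0,0,0,0,0,0,0,0,0,0,0,0,0,0,0,0,0,0,0,0], "gripper": 0.75}}

```text
time: 37.15
tool_pos: [0.5731, -0.0185, 0.0997]
tool_rot: [0.0, -0.0, 1.0, 0.0]
force: [0.1, 0.1, -0.1]
gripper_width: 0.0644
grip_force: 0.0
```

Emit:
{"method": "send_rows", "body": {"plan": [0,0,-0.4,0,0,0,0,0,-1.2,0,0,0,0,0,-2.4,0,0,0,0,0,-3.8,0,0,0,0,0.2,-5.3,0,0,0]}}

```text
time: 37.65
tool_pos: [0.5727, -0.0137, 0.234]
tool_rot: [-0.0, 0.0, 1.0, 0.0]
force: [-0.4, 0.8, -0.4]
gripper_width: 0.064
grip_force: 0.0
```

Emit:
{"method": "send_rows", "body": {"plan": [0.1,0.6,-0.8,0,0,0,0.2,1.6,-1.1,0,0,0,0.4,3,-1.1,0,0,0,0.7,4.6,-1.1,0,0,0,1,6.2,-1.1,0,0,0]}}

```text
time: 38.15
tool_pos: [0.5476, 0.1427, 0.2607]
tool_rot: [0.0, 0.0, 1.0, 0.0]
force: [0.6, -0.2, 0.1]
gripper_width: 0.0643
grip_force: 0.0
```

Run:
```python
from h import *
blobs("wrist",None,.082,.145); blobs("top",None,.09,.15); go(.482,.259,.26,np.pi/2)
```

```text
[531. 102.] 2409 ztop 0.122 mid [0.4747 0.3332 0.1193] ext [0.029 0.021 0.007]
[439. 113.] 2164 ztop 0.13 mid [0.4828 0.2589 0.1273] ext [0.029 0.03  0.007]
[ 85. 227.] 3134 ztop 0.143 mid [ 0.5727 -0.0192  0.1409] ext [0.026 0.027 0.007]
[340. 367.] 814 ztop 0.107 mid [0.727  0.201  0.1047] ext [0.026 0.026 0.007]
[512.  72.] 3386 ztop 0.101 mid [ 0.8725 -0.5766  0.1   ] ext [0.179 0.153 0.009]
[ 93. 110.] 725 ztop 0.144 mid [0.799  0.4645 0.144 ] ext [0.035 0.032 0.012]
[ 41. 120.] 885 ztop 0.148 mid [0.7783 0.5962 0.1462] ext [0.067 0.067 0.007]
[522. 199.] 2034 ztop 0.148 mid [ 0.5488 -0.5711  0.146 ] ext [0.358 0.006 0.008]
[544. 125.] 198 ztop 0.148 mid [ 0.7237 -0.62    0.1459] ext [0.001 0.069 0.008]
[430. 157.] 163 ztop 0.119 mid [ 0.6556 -0.3662  0.1163] ext [0.027 0.03  0.007]
[392. 170.] 156 ztop 0.119 mid [ 0.6259 -0.2717  0.1168] ext [0.027 0.029 0.007]
[ 48. 262.] 1963 ztop 0.148 mid [0.4265 0.5605 0.1463] ext [0.357 0.022 0.007]
[288. 194.] 211 ztop 0.145 mid [ 0.5722 -0.0195  0.1424] ext [0.024 0.024 0.007]
[108. 242.] 173 ztop 0.127 mid [0.467  0.4175 0.1255] ext [0.029 0.028 0.008]
[285. 411.] 451 ztop 0.148 mid [0.066  0.0019 0.1458] ext [0.015 0.081 0.008]
shift [2.58 4.56 0.03] turn [0.01 0.01 0.04] yaw 1.575 j6 -1.43
```

Emit:
{"method": "send_rows", "body": {"plan": [0.6,1.2,0,0,0,0,1.3,2.6,0,0,0,0,2,3.7,0.4,0,0,0,2.4,4.3,1.2,0,0,0,2.58,4.5,2.4,0,0,0], "gripper": 0.6}}

```text
time: 38.75
tool_pos: [0.4832, 0.2553, 0.201]
tool_rot: [0.002, -0.001, 1.0, 0.001]
force: [0.7, 0.2, -0.5]
gripper_width: 0.0509
grip_force: 0.0
```

Emit:
{"method": "send_rows", "body": {"plan": [0,0,0.6,0,0,0,0,0,0.8,0,0,0,0,0,0.8,0,0,0,0,0,0.8,0,0,0,0,0,0.8,0,0,0]}}

```text
time: 39.25
tool_pos: [0.484, 0.2539, 0.1807]
tool_rot: [0.001, 0.0, 1.0, 0.0]
force: [0.3, 1.1, 0.0]
gripper_width: 0.0514
grip_force: 0.0
```

Run:
```python
from h import *
go(.4822,.259,.107,np.pi/2)
```

```text
shift [0.08 0.2  2.95] turn [ 0.01  0.02 -0.  ] yaw 1.57 j6 -1.21
```

Emit:
{"method": "send_rows", "body": {"plan": [0.07,0.2,0.6,0,0,0,0.07,0.2,1.4,0,0,0,0.07,0.2,2.2,0,0,0,0.07,0.2,2.8,0,0,0,0.07,0.2,2.95,0,0,0]}}

```text
time: 39.75
tool_pos: [0.4816, 0.2588, 0.1052]
tool_rot: [-0.001, 0.0, 1.0, -0.0]
force: [-0.7, 0.1, 0.8]
gripper_width: 0.0517
grip_force: 0.0
```

Emit:
{"method": "send_rows", "body": {"plan": [0,0,0,0,0,0,0,0,0,0,0,0,0,0,0,0,0,0,0,0,0,0,0,0,0,0,0,0,0,0], "gripper": 0.15}}

```text
time: 40.25
tool_pos: [0.4822, 0.2592, 0.1068]
tool_rot: [0.001, -0.0, 1.0, 0.0]
force: [0.3, 0.8, 7.0]
gripper_width: 0.0285
grip_force: 59.6
```

Emit:
{"method": "send_rows", "body": {"plan": [0,0,-0.3,0,0,0,0,0,-1,0,0,0,0,0,-2,0,0,0,0,0,-3.2,0,0,0,0,0,-4.4,0,0,0]}}

```text
time: 40.75
tool_pos: [0.4813, 0.2588, 0.2173]
tool_rot: [-0.0, -0.0, 1.0, -0.0]
force: [-0.0, 0.6, -1.5]
gripper_width: 0.0284
grip_force: 59.3
```

Emit:
{"method": "send_rows", "body": {"plan": [0,-0.3,-1.2,0,0,0,0,-1,-2.2,0,0,0,0,-2,-3,0,0,0,0,-3.2,-3.6,0,0,0,0,-4.6,-3.8,0,0,0]}}

```text
time: 41.25
tool_pos: [0.4816, 0.1433, 0.3128]
tool_rot: [0.001, -0.001, 1.0, 0.0]
force: [0.7, -0.1, -1.2]
gripper_width: 0.0287
grip_force: 59.2
```

Emit:
{"method": "send_rows", "body": {"plan": [0,-1.4,0,0,0,0,0,-2.9,0,0,0,0,0,-4.4,0,0,0,0,-0.1,-5.9,0,0,0,0,-0.1,-7.4,0,0,0,0]}}

```text
time: 41.75
tool_pos: [0.4839, -0.0425, 0.3114]
tool_rot: [0.0, -0.0, 1.0, 0.0]
force: [-0.2, -0.5, -1.9]
gripper_width: 0.0286
grip_force: 59.2
```

Emit:
{"method": "send_rows", "body": {"plan": [0,-1.5,0,0,0,0,0,-3,0,0,0,0,-0.1,-4.5,0,0,0,0,-0.1,-6,0,0,0,0,-0.2,-7.5,0,0,0,0]}}

```text
time: 42.25
tool_pos: [0.4886, -0.2299, 0.3113]
tool_rot: [-0.0, 0.0, 1.0, 0.0]
force: [0.5, 0.9, -1.2]
gripper_width: 0.0285
grip_force: 59.2
```

Run:
```python
from h import *
go(.4917,-.3782,.1098,np.pi/2)
```

```text
shift [-0.12 -5.93  8.06] turn [ 0. -0. -0.] yaw 1.571 j6 -2.13
```

Emit:
{"method": "send_rows", "body": {"plan": [0,-1.5,0,0,0,0,0,-3,0,0,0,0,-0.05,-4.4,0,0,0,0,-0.1,-5.5,0.2,0,0,0,-0.12,-5.92,0.8,0,0,0]}}

```text
time: 42.75
tool_pos: [0.4921, -0.3789, 0.2914]
tool_rot: [0.001, 0.001, 1.0, -0.001]
force: [-0.4, 0.2, -1.2]
gripper_width: 0.0279
grip_force: 59.4
```

Emit:
{"method": "send_rows", "body": {"plan": [0,0,1.1,0,0,0,0,0,2.4,0,0,0,0,0,3.7,0,0,0,0,0,4.8,0,0,0,0,0,5.4,0,0,0]}}

```text
time: 43.25
tool_pos: [0.4914, -0.3749, 0.153]
tool_rot: [-0.002, -0.0, 1.0, 0.002]
force: [0.4, 1.2, -0.8]
gripper_width: 0.0282
grip_force: 59.4
```

Emit:
{"method": "send_rows", "body": {"plan": [0,0,0.4,0,0,0,0,0,0.9,0,0,0,0,0,1.3,0,0,0,0,0,1.5,0,0,0,0,0,1.5,0,0,0]}}

```text
time: 43.75
tool_pos: [0.4922, -0.3763, 0.1179]
tool_rot: [-0.0, -0.0, 1.0, 0.0]
force: [0.2, -0.5, -2.1]
gripper_width: 0.0284
grip_force: 59.4
```

Run:
```python
from h import *
go(.4917,-.3782,.1088,np.pi/2)
```

```text
shift [ 0.02 -0.07  0.37] turn [ 0.01 -0.01  0.  ] yaw 1.571 j6 -2.33
```

Emit:
{"method": "send_rows", "body": {"plan": [0.02,-0.07,0.1,0,0,0,0.02,-0.07,0.2,0,0,0,0.02,-0.07,0.28,0,0,0,0.02,-0.07,0.32,0,0,0,0.02,-0.07,0.32,0,0,0]}}

```text
time: 44.25
tool_pos: [0.4918, -0.3782, 0.1104]
tool_rot: [-0.0, -0.0, 1.0, 0.0]
force: [0.7, -0.3, -2.2]
gripper_width: 0.0282
grip_force: 59.4
```

Emit:
{"method": "send_rows", "body": {"plan": [0,0,0.02,0,0,0,0,0,0.03,0,0,0,0,0,0.05,0,0,0,0,0,0.05,0,0,0,0,0,0.05,0,0,0]}}

```text
time: 44.75
tool_pos: [0.4919, -0.3782, 0.1092]
tool_rot: [0.0, -0.0, 1.0, 0.0]
force: [0.6, -0.4, -1.4]
gripper_width: 0.0285
grip_force: 59.4
```

Emit:
{"method": "send_rows", "body": {"plan": [0,0,0.02,0,0,0,0,0,0.04,0,0,0,0,0,0.04,0,0,0,0,0,0.04,0,0,0,0,0,0.04,0,0,0]}}

```text
time: 45.25
tool_pos: [0.4921, -0.3783, 0.1089]
tool_rot: [0.0, -0.0, 1.0, -0.0]
force: [0.2, 0.9, 4.8]
gripper_width: 0.0286
grip_force: 60.1
```

Emit:
{"method": "send_rows", "body": {"plan": [0,0,0,0,0,0,0,0,0,0,0,0,0,0,0,0,0,0,0,0,0,0,0,0,0,0,-0.2,0,0,0], "gripper": 0.6}}

```text
time: 45.75
tool_pos: [0.4916, -0.3781, 0.1128]
tool_rot: [-0.0, -0.0, 1.0, 0.0]
force: [0.3, 0.8, 0.7]
gripper_width: 0.051
grip_force: 0.0
```

Emit:
{"method": "send_rows", "body": {"plan": [0,0,-1,0,0,0,0,0,-2.2,0,0,0,0,0.3,-3.6,0,0,0,0,1.5,-5,0,0,0,0,3,-6,0,0,0]}}

```text
time: 46.25
tool_pos: [0.4918, -0.3034, 0.2655]
tool_rot: [0.001, 0.001, 1.0, -0.001]
force: [-0.3, -0.1, 0.5]
gripper_width: 0.0515
grip_force: 0.0
```

Run:
```python
from h import *
blobs(); go(.4748,.338,.262,np.pi/2)
```

```text
[271.   3.] 178 ztop 0.068 mid [ 0.3451 -0.3121  0.0658] ext [0.006 0.021 0.006]
[195. 191.] 2273 ztop 0.132 mid [ 0.492  -0.3779  0.1294] ext [0.029 0.029 0.008]
[ 17. 321.] 6656 ztop 0.121 mid [ 0.6826 -0.5711  0.124 ] ext [0.06  0.004 0.018]
[312. 312.] 2771 ztop 0.117 mid [ 0.6257 -0.2726  0.1146] ext [0.03  0.029 0.007]
[228. 340.] 1709 ztop 0.117 mid [ 0.656  -0.3639  0.1145] ext [0.03  0.022 0.007]
[337. 384.] 768 ztop 0.08 mid [ 0.7345 -0.2403  0.0781] ext [0.061 0.033 0.007]
shift [ 0.68 25.47  0.23] turn [-0.03  0.06  0.01] yaw 1.572 j6 -2.23
```

Emit:
{"method": "send_rows", "body": {"plan": [0.1,1.2,0,0,0,0,0.1,2.8,0,0,0,0,0.2,4.6,0,0,0,0,0.3,6.4,0,0,0,0,0.3,8.2,0,0,0,0]}}

```text
time: 46.8
tool_pos: [0.4837, -0.0967, 0.2636]
tool_rot: [0.0, 0.0, 1.0, -0.0]
force: [0.7, 0.8, -0.3]
gripper_width: 0.051
grip_force: 0.0
```

Emit:
{"method": "send_rows", "body": {"plan": [0,1.8,0,0,0,0,0.1,3.6,0,0,0,0,0.1,5.4,0,0,0,0,0.2,7.2,0,0,0,0,0.2,9,0,0,0,0]}}

```text
time: 47.3
tool_pos: [0.4787, 0.1285, 0.2637]
tool_rot: [0.0, -0.0, 1.0, 0.0]
force: [1.3, -0.3, -1.2]
gripper_width: 0.0515
grip_force: 0.0
```

Emit:
{"method": "send_rows", "body": {"plan": [0,1.8,0,0,0,0,0.1,3.6,0,0,0,0,0.1,5.3,0,0,0,0,0.1,6.7,0,0,0,0,0.15,7.7,0,0,0,0]}}

```text
time: 47.8
tool_pos: [0.4751, 0.3215, 0.2634]
tool_rot: [0.0, -0.001, 1.0, 0.0]
force: [-0.4, -0.0, -0.7]
gripper_width: 0.0512
grip_force: 0.0
```

Emit:
{"method": "send_rows", "body": {"plan": [0,0.5,0.5,0,0,0,0,0.5,1.2,0,0,0,0,0.5,2.2,0,0,0,0,0.5,2.8,0,0,0,0,0.5,2.8,0,0,0]}}

```text
time: 48.3
tool_pos: [0.4748, 0.3306, 0.1908]
tool_rot: [-0.002, 0.0, 1.0, -0.001]
force: [-0.7, -1.1, 0.1]
gripper_width: 0.0512
grip_force: 0.0
```

Run:
```python
from h import *
go(.4748,.338,.096,np.pi/2)
```

```text
shift [-0.01  0.3   3.79] turn [-0.02 -0.04 -0.01] yaw 1.57 j6 -1.08
```

Emit:
{"method": "send_rows", "body": {"plan": [0,0.24,0.4,0,0,0,0,0.24,0.9,0,0,0,0,0.24,1.2,0,0,0,0,0.24,1.2,0,0,0,0,0.24,1.2,0,0,0]}}

```text
time: 48.8
tool_pos: [0.4756, 0.3377, 0.1633]
tool_rot: [0.0, -0.0, 1.0, 0.0]
force: [1.0, -0.1, 0.7]
gripper_width: 0.0514
grip_force: 0.0
```

Run:
```python
from h import *
go(.4748,.338,.096,np.pi/2)
```

```text
shift [0.03 0.01 2.69] turn [0. 0. 0.] yaw 1.571 j6 -1.07
```

Emit:
{"method": "send_rows", "body": {"plan": [0.03,0.01,0.5,0,0,0,0.03,0.01,1.3,0,0,0,0.03,0.01,2.1,0,0,0,0.03,0.01,2.6,0,0,0,0.03,0.01,2.7,0,0,0]}}

```text
time: 49.3
tool_pos: [0.4743, 0.3377, 0.0942]
tool_rot: [-0.001, -0.0, 1.0, -0.0]
force: [-0.5, -0.1, -0.9]
gripper_width: 0.0511
grip_force: 0.0
```

Emit:
{"method": "send_rows", "body": {"plan": [0,0,0,0,0,0,0,0,0,0,0,0,0,0,0,0,0,0,0,0,0,0,0,0,0,0,0,0,0,0], "gripper": 0.15}}

```text
time: 49.8
tool_pos: [0.475, 0.3381, 0.0963]
tool_rot: [0.0, -0.0, 1.0, 0.0]
force: [-1.0, 0.3, 3.3]
gripper_width: 0.0284
grip_force: 59.2
```

Emit:
{"method": "send_rows", "body": {"plan": [0,0,-0.3,0,0,0,0,0,-1,0,0,0,0,0,-2,0,0,0,0,0,-3.2,0,0,0,0,0,-4.4,0,0,0]}}

```text
time: 50.3
tool_pos: [0.4745, 0.3378, 0.2071]
tool_rot: [-0.0, -0.0, 1.0, -0.0]
force: [-0.3, 0.5, -2.1]
gripper_width: 0.0285
grip_force: 59.3
```

Emit:
{"method": "send_rows", "body": {"plan": [0,-0.3,-1.2,0,0,0,0,-1,-2.2,0,0,0,0,-2,-3,0,0,0,0,-3.2,-3.6,0,0,0,0,-4.6,-3.8,0,0,0]}}

```text
time: 50.8
tool_pos: [0.4747, 0.2223, 0.3027]
tool_rot: [0.001, -0.001, 1.0, 0.0]
force: [-0.4, 0.5, -2.7]
gripper_width: 0.0286
grip_force: 59.3
```

Emit:
{"method": "send_rows", "body": {"plan": [-0.1,-1.4,0,0,0,0,-0.2,-2.9,0,0,0,0,-0.3,-4.4,0,0,0,0,-0.4,-5.9,0,0,0,0,-0.5,-7.4,0,0,0,0]}}

```text
time: 51.3
tool_pos: [0.4869, 0.0365, 0.3012]
tool_rot: [0.0, -0.0, 1.0, 0.0]
force: [0.3, 0.3, -2.6]
gripper_width: 0.0285
grip_force: 59.3
```

Emit:
{"method": "send_rows", "body": {"plan": [-0.1,-1.5,0,0,0,0,-0.2,-3,0,0,0,0,-0.3,-4.5,0,0,0,0,-0.4,-6,0,0,0,0,-0.5,-7.5,0,0,0,0]}}

```text
time: 51.8
tool_pos: [0.4994, -0.151, 0.3012]
tool_rot: [0.0, -0.0, 1.0, 0.0]
force: [1.3, 0.2, -1.9]
gripper_width: 0.0283
grip_force: 59.3
```

Run:
```python
from h import *
go(.5046,-.267,.0988,np.pi/2)
```

```text
shift [-0.21 -4.64  8.1 ] turn [0. 0. 0.] yaw 1.571 j6 -1.99
```

Emit:
{"method": "send_rows", "body": {"plan": [-0.05,-1.4,0,0,0,0,-0.1,-2.6,0,0,0,0,-0.15,-3.7,0.1,0,0,0,-0.21,-4.4,0.4,0,0,0,-0.21,-4.68,1,0,0,0]}}

```text
time: 52.3
tool_pos: [0.5052, -0.2681, 0.2759]
tool_rot: [0.001, 0.001, 1.0, -0.0]
force: [0.8, 0.2, -1.8]
gripper_width: 0.0285
grip_force: 59.5
```

Emit:
{"method": "send_rows", "body": {"plan": [0,0,1.1,0,0,0,0,0,2.4,0,0,0,0,0,3.7,0,0,0,0,0,4.8,0,0,0,0,0,5.4,0,0,0]}}

```text
time: 52.8
tool_pos: [0.5043, -0.2656, 0.1383]
tool_rot: [-0.001, -0.0, 1.0, 0.001]
force: [-0.8, -0.4, -2.3]
gripper_width: 0.0283
grip_force: 59.5
```

Emit:
{"method": "send_rows", "body": {"plan": [0,0,0.4,0,0,0,0,0,0.8,0,0,0,0,0,1.1,0,0,0,0,0,1.3,0,0,0,0,0,1.3,0,0,0]}}

```text
time: 53.3
tool_pos: [0.505, -0.2665, 0.1079]
tool_rot: [-0.0, -0.0, 1.0, 0.0]
force: [-0.5, -0.3, -2.8]
gripper_width: 0.0284
grip_force: 59.5
```

Run:
```python
from h import *
go(.5046,-.267,.0983,np.pi/2)
```

```text
shift [ 0.02 -0.02  0.39] turn [ 0. -0.  0.] yaw 1.571 j6 -2.17
```

Emit:
{"method": "send_rows", "body": {"plan": [0.02,-0.02,0.1,0,0,0,0.02,-0.02,0.2,0,0,0,0.02,-0.02,0.29,0,0,0,0.02,-0.02,0.33,0,0,0,0.02,-0.02,0.33,0,0,0]}}

```text
time: 53.8
tool_pos: [0.5046, -0.267, 0.0998]
tool_rot: [-0.0, -0.0, 1.0, 0.0]
force: [-0.2, -0.3, -2.4]
gripper_width: 0.0283
grip_force: 59.5
```

Emit:
{"method": "send_rows", "body": {"plan": [0,0,0.02,0,0,0,0,0,0.03,0,0,0,0,0,0.05,0,0,0,0,0,0.05,0,0,0,0,0,0.05,0,0,0]}}

```text
time: 54.3
tool_pos: [0.5046, -0.267, 0.0987]
tool_rot: [0.0, -0.0, 1.0, 0.0]
force: [1.0, -0.1, -2.0]
gripper_width: 0.0285
grip_force: 59.5
```

Emit:
{"method": "send_rows", "body": {"plan": [0,0,0.02,0,0,0,0,0,0.04,0,0,0,0,0,0.05,0,0,0,0,0,0.05,0,0,0,0,0,0.05,0,0,0]}}

```text
time: 54.8
tool_pos: [0.5047, -0.267, 0.0983]
tool_rot: [0.0, -0.0, 1.0, -0.0]
force: [-2.2, 1.3, 8.7]
gripper_width: 0.0289
grip_force: 60.2
```

Emit:
{"method": "send_rows", "body": {"plan": [0,0,0,0,0,0,0,0,0,0,0,0,0,0,0,0,0,0,0,0,0,0,0,0,0,0,-0.2,0,0,0], "gripper": 0.6}}

```text
time: 55.3
tool_pos: [0.5043, -0.2669, 0.102]
tool_rot: [-0.0, -0.0, 1.0, 0.0]
force: [0.1, 0.1, -0.2]
gripper_width: 0.0511
grip_force: 0.0
```

Emit:
{"method": "send_rows", "body": {"plan": [0,0,-1,0,0,0,0,0,-2.2,0,0,0,0,0.3,-3.6,0,0,0,0,1.5,-5,0,0,0,0,3,-6.4,0,0,0]}}

```text
time: 55.8
tool_pos: [0.5043, -0.1928, 0.2632]
tool_rot: [0.0, 0.001, 1.0, -0.0]
force: [0.9, -0.2, -0.1]
gripper_width: 0.0516
grip_force: 0.0
```

Run:
```python
from h import *
blobs(); go(.467,.4177,.262,np.pi/2)
```

```text
[ 60. 178.] 3276 ztop 0.132 mid [ 0.4924 -0.3778  0.1291] ext [0.03  0.031 0.007]
[199. 185.] 3326 ztop 0.123 mid [ 0.5043 -0.2669  0.121 ] ext [0.029 0.03  0.007]
[192. 278.] 288 ztop 0.074 mid [ 0.6061 -0.2844  0.0714] ext [0.015 0.018 0.007]
[225. 294.] 347 ztop 0.075 mid [ 0.6283 -0.2508  0.0727] ext [0.046 0.01  0.007]
[117. 319.] 2115 ztop 0.107 mid [ 0.6453 -0.3691  0.1094] ext [0.01  0.022 0.017]
[254. 384.] 1828 ztop 0.081 mid [ 0.7337 -0.2249  0.0783] ext [0.06  0.064 0.007]
[  6. 409.] 210 ztop 0.075 mid [ 0.7758 -0.512   0.0731] ext [0.004 0.009 0.008]
shift [ 1.52 24.26  0.21] turn [-0.02  0.07  0.01] yaw 1.571 j6 -2.05
```

Square back within 0.3 mm. Now the amber bottle.

Emit:
{"method": "send_rows", "body": {"plan": [0.1,1.2,0,0,0,0,0.2,2.8,0,0,0,0,0.3,4.6,0,0,0,0,0.4,6.4,0,0,0,0,0.5,8.2,0,0,0,0]}}

```text
time: 56.35
tool_pos: [0.4916, 0.0137, 0.262]
tool_rot: [0.0, 0.0, 1.0, 0.0]
force: [0.7, 0.2, 0.5]
gripper_width: 0.0511
grip_force: 0.0
```

Emit:
{"method": "send_rows", "body": {"plan": [0.1,1.8,0,0,0,0,0.2,3.6,0,0,0,0,0.3,5.4,0,0,0,0,0.4,7.2,0,0,0,0,0.5,8.8,0,0,0,0]}}

```text
time: 56.85
tool_pos: [0.479, 0.2341, 0.262]
tool_rot: [0.0, -0.0, 1.0, 0.0]
force: [-0.1, -1.2, -0.3]
gripper_width: 0.0515
grip_force: 0.0
```

Emit:
{"method": "send_rows", "body": {"plan": [0.1,1.6,0,0,0,0,0.2,3.2,0,0,0,0,0.3,4.7,0,0,0,0,0.4,6,0,0,0,0,0.5,6.9,0,0,0,0]}}

```text
time: 57.35
tool_pos: [0.4664, 0.4066, 0.2617]
tool_rot: [0.0, -0.001, 1.0, 0.0]
force: [0.1, -0.8, -0.8]
gripper_width: 0.051
grip_force: 0.0
```

Emit:
{"method": "send_rows", "body": {"plan": [0,0.4,0.5,0,0,0,0,0.4,1.2,0,0,0,0,0.4,2,0,0,0,0,0.4,2.4,0,0,0,0,0.4,2.4,0,0,0]}}

```text
time: 57.85
tool_pos: [0.4667, 0.4137, 0.2]
tool_rot: [-0.001, 0.0, 1.0, -0.001]
force: [-0.5, -0.2, 0.4]
gripper_width: 0.0511
grip_force: 0.0
```

Emit:
{"method": "send_rows", "body": {"plan": [0,0,0.3,0,0,0,0,0,0.5,0,0,0,0,0,0.5,0,0,0,0,0,0.5,0,0,0,0,0,0.5,0,0,0]}}

```text
time: 58.35
tool_pos: [0.4671, 0.4146, 0.1895]
tool_rot: [0.0, -0.0, 1.0, 0.0]
force: [0.8, 0.2, 0.1]
gripper_width: 0.0512
grip_force: 0.0
```

Run:
```python
from h import *
go(.467,.4177,.1005,np.pi/2)
```

```text
shift [0.01 0.12 3.56] turn [0.01 0.01 0.  ] yaw 1.571 j6 -0.95
```

Emit:
{"method": "send_rows", "body": {"plan": [0,0.12,0.6,0,0,0,0,0.12,1.6,0,0,0,0,0.12,2.7,0,0,0,0,0.12,3.4,0,0,0,0,0.12,3.56,0,0,0]}}

```text
time: 58.85
tool_pos: [0.466, 0.417, 0.0972]
tool_rot: [-0.002, -0.0, 1.0, -0.001]
force: [0.2, -0.5, 1.2]
gripper_width: 0.0516
grip_force: 0.0
```

Emit:
{"method": "send_rows", "body": {"plan": [0,0,0,0,0,0,0,0,0,0,0,0,0,0,0,0,0,0,0,0,0,0,0,0,0,0,0,0,0,0], "gripper": 0.15}}

```text
time: 59.35
tool_pos: [0.4671, 0.4176, 0.1006]
tool_rot: [0.0, -0.0, 1.0, 0.0]
force: [-0.9, -0.4, -2.0]
gripper_width: 0.0283
grip_force: 59.1
```

Emit:
{"method": "send_rows", "body": {"plan": [0,0,-0.3,0,0,0,0,0,-1,0,0,0,0,0,-2,0,0,0,0,0,-3.2,0,0,0,0,0,-4.4,0,0,0]}}

```text
time: 59.85
tool_pos: [0.4668, 0.4174, 0.2118]
tool_rot: [0.0, -0.0, 1.0, 0.0]
force: [0.3, 0.9, -2.1]
gripper_width: 0.0289
grip_force: 59.3
```

Emit:
{"method": "send_rows", "body": {"plan": [0,-0.3,-1.2,0,0,0,0,-1,-2.2,0,0,0,0,-2,-3,0,0,0,0,-3.2,-3.6,0,0,0,0,-4.6,-3.8,0,0,0]}}

```text
time: 60.35
tool_pos: [0.467, 0.3019, 0.3074]
tool_rot: [0.001, -0.001, 1.0, 0.001]
force: [1.2, 0.3, -1.3]
gripper_width: 0.0283
grip_force: 59.3
```

Emit:
{"method": "send_rows", "body": {"plan": [0,-1.5,0,0,0,0,0,-3.1,0,0,0,0,0,-4.7,0,0,0,0,0,-6.3,0,0,0,0,0,-7.9,0,0,0,0]}}

```text
time: 60.85
tool_pos: [0.4666, 0.1035, 0.3059]
tool_rot: [0.001, -0.0, 1.0, 0.0]
force: [1.4, -1.0, -1.6]
gripper_width: 0.0285
grip_force: 59.3
```

Emit:
{"method": "send_rows", "body": {"plan": [0,-1.6,0,0,0,0,0.1,-3.2,0,0,0,0,0.1,-4.8,0,0,0,0,0.2,-6.4,0,0,0,0,0.3,-8,0,0,0,0]}}

```text
time: 61.35
tool_pos: [0.4591, -0.0965, 0.3058]
tool_rot: [0.001, -0.0, 1.0, -0.0]
force: [0.4, -0.0, -1.6]
gripper_width: 0.0285
grip_force: 59.3
```

Run:
```python
from h import *
go(.4486,-.3155,.104,np.pi/2)
```

```text
shift [ 0.43 -8.76  8.08] turn [-0.    0.01  0.  ] yaw 1.571 j6 -1.92
```

Emit:
{"method": "send_rows", "body": {"plan": [0.1,-1.6,0,0,0,0,0.2,-3.2,0,0,0,0,0.3,-4.8,0,0,0,0,0.4,-6.3,0,0,0,0,0.43,-7.6,0,0,0,0]}}

```text
time: 61.85
tool_pos: [0.4482, -0.2868, 0.3057]
tool_rot: [0.0, 0.0, 1.0, -0.0]
force: [0.7, 0.6, -1.4]
gripper_width: 0.0282
grip_force: 59.4
```

Emit:
{"method": "send_rows", "body": {"plan": [0,-0.7,0.3,0,0,0,0,-1.1,0.9,0,0,0,0,-1.2,1.8,0,0,0,0,-1.2,2.6,0,0,0,0,-1.2,3,0,0,0]}}

```text
time: 62.35
tool_pos: [0.4484, -0.3142, 0.2285]
tool_rot: [-0.001, -0.0, 1.0, 0.001]
force: [0.0, 0.4, -2.0]
gripper_width: 0.0286
grip_force: 59.5
```

Run:
```python
from h import *
go(.4486,-.3157,.104,np.pi/2)
```

```text
shift [-0.02 -0.07  4.98] turn [ 0.02 -0.02  0.  ] yaw 1.571 j6 -2.3
```

Emit:
{"method": "send_rows", "body": {"plan": [-0.01,-0.04,0.9,0,0,0,-0.01,-0.04,2,0,0,0,-0.01,-0.04,3.1,0,0,0,-0.01,-0.04,3.9,0,0,0,-0.01,-0.04,4.4,0,0,0]}}

```text
time: 62.85
tool_pos: [0.449, -0.3154, 0.119]
tool_rot: [-0.0, -0.0, 1.0, 0.0]
force: [0.2, -0.7, -2.0]
gripper_width: 0.0285
grip_force: 59.5
```

Emit:
{"method": "send_rows", "body": {"plan": [0,0,0.1,0,0,0,0,0,0.2,0,0,0,0,0,0.2,0,0,0,0,0,0.2,0,0,0,0,0,0.2,0,0,0]}}

```text
time: 63.35
tool_pos: [0.4493, -0.3161, 0.1157]
tool_rot: [0.0, -0.0, 1.0, -0.0]
force: [-0.4, 0.1, -1.8]
gripper_width: 0.029
grip_force: 59.5
```

Run:
```python
from h import *
go(.4486,-.3157,.104,np.pi/2)
```

```text
shift [0.03 0.02 0.47] turn [-0.01  0.01  0.  ] yaw 1.571 j6 -2.3
```

Emit:
{"method": "send_rows", "body": {"plan": [0.02,0.01,0.1,0,0,0,0.02,0.01,0.22,0,0,0,0.02,0.01,0.34,0,0,0,0.02,0.01,0.42,0,0,0,0.02,0.01,0.42,0,0,0]}}

```text
time: 63.85
tool_pos: [0.4485, -0.3156, 0.1041]
tool_rot: [-0.0, -0.0, 1.0, 0.0]
force: [-0.2, -0.6, -2.1]
gripper_width: 0.0283
grip_force: 59.5
```

Emit:
{"method": "send_rows", "body": {"plan": [0,0,0.02,0,0,0,0,0,0.03,0,0,0,0,0,0.04,0,0,0,0,0,0.04,0,0,0,0,0,0.04,0,0,0]}}

```text
time: 64.35
tool_pos: [0.4486, -0.3157, 0.1036]
tool_rot: [0.0, -0.0, 1.0, 0.0]
force: [0.2, 0.1, -0.4]
gripper_width: 0.0286
grip_force: 59.5
```

Emit:
{"method": "send_rows", "body": {"plan": [0,0,0.02,0,0,0,0,0,0.03,0,0,0,0,0,0.03,0,0,0,0,0,0.03,0,0,0,0,0,0.03,0,0,0]}}

```text
time: 64.85
tool_pos: [0.4486, -0.3157, 0.1028]
tool_rot: [0.0, -0.0, 1.0, 0.0]
force: [-1.3, -0.2, -1.1]
gripper_width: 0.0286
grip_force: 59.5
```

Emit:
{"method": "send_rows", "body": {"plan": [0,0,0,0,0,0,0,0,0,0,0,0,0,0,0,0,0,0,0,0,0,0,0,0,0,0,-0.2,0,0,0], "gripper": 0.6}}

```text
time: 65.35
tool_pos: [0.4484, -0.3155, 0.1076]
tool_rot: [-0.0, -0.0, 1.0, 0.0]
force: [0.5, 0.2, -0.0]
gripper_width: 0.0511
grip_force: 0.0
```

Emit:
{"method": "send_rows", "body": {"plan": [0,0,-1,0,0,0,0,0,-2.2,0,0,0,0,0,-3.6,0,0,0,0,0,-5,0,0,0,0,0.5,-6.4,0,0,0]}}

```text
time: 65.85
tool_pos: [0.4484, -0.3038, 0.2696]
tool_rot: [0.0, 0.0, 1.0, -0.0]
force: [0.1, 0.4, -1.1]
gripper_width: 0.0511
grip_force: 0.0
```

Emit:
{"method": "send_rows", "body": {"plan": [0,0.5,-1,0,0,0,0,1.5,-2,0,0,0,0,2.5,-2.5,0,0,0,0,3,-2.5,0,0,0,0,3,-2.5,0,0,0]}}

```text
time: 66.35
tool_pos: [0.4484, -0.2271, 0.3303]
tool_rot: [0.0, -0.001, 1.0, -0.0]
force: [-0.5, -0.4, -0.2]
gripper_width: 0.0514
grip_force: 0.0
```

Run:
```python
from h import *
blobs("wrist","pics/w9.png")
```

```text
[197.  55.] 592 ztop 0.068 mid [ 0.3351 -0.3119  0.0659] ext [0.025 0.026 0.006]
[199. 169.] 2237 ztop 0.128 mid [ 0.4479 -0.3149  0.1253] ext [0.029 0.029 0.007]
[139. 214.] 1757 ztop 0.132 mid [ 0.4918 -0.3779  0.1296] ext [0.029 0.03  0.008]
[246. 218.] 2119 ztop 0.123 mid [ 0.5038 -0.2672  0.1212] ext [0.029 0.029 0.007]
[ 11. 355.] 2855 ztop 0.101 mid [ 0.7048 -0.5712  0.1026] ext [0.051 0.005 0.016]
[244. 312.] 1909 ztop 0.117 mid [ 0.6255 -0.2724  0.1146] ext [0.03  0.029 0.007]
[161. 317.] 352 ztop 0.081 mid [ 0.6437 -0.3774  0.0784] ext [0.016 0.019 0.008]
[283. 382.] 1473 ztop 0.081 mid [ 0.7371 -0.2251  0.0783] ext [0.066 0.064 0.007]
```

View pics/w9.png

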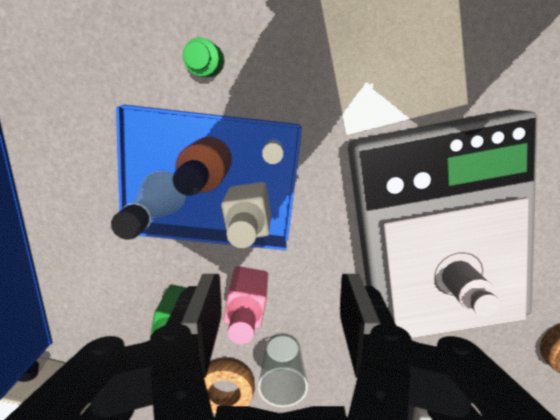

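The picture shows all three back upright in the caddy: amber cap at (190,178), flask stopper at (130,221), white cap at (242,233). The weight stands upright inside the pan's ring, near (460,275).

```bash
python3 -c "
from bench import close_job
print(close_job())"
```

```text
the job is handed in; nothing more can be done
None
```

The job is done and handed in at about 66 s: the check weight stands upright in the middle of the balance pan, and both bottles and the flask are back in the caddy within about 1 mm of where they stood at the start, with nothing knocked over.

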